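# Stack the sight-glass column on the yellow port

### The arm

A 7-joint arm with a two-finger parallel gripper is mounted at the origin on the work surface. World frame = base frame: x ahead of the robot, y to its left, z up, the work surface at z = 0. Lengths are in mm, angles in rad, forces in N, time in s.
With the tool pointing down it reaches from about 400 to 875 mm from the base axis. Payload 4.4 kg.
Tool frame: the origin (TCP) lies midway between the tips of the shut fingers; the grasp point (between the pads) lies 19 mm behind it; x points along the fingers, z is the direction in which the jaws open and shut, and the axes are right-handed (so a half turn about x gives the same grasp; the last joint's range is limited). The gripper opens to 85 mm and grips with 20 to 120 N. Pads are 22 mm wide; open, the fingers measure 114 mm over their backs; the gripper's body (76 mm by 85 mm) begins 54 mm behind the grasp point. The pads swing forward as they close: fully open they stand 13 mm farther back than shut.
Start: joints at [1.27, 0.628, 0.038, 1.517, -0.027, 0.996, -0.02], TCP at [151.249, -632.172, 231.313] pointing down, gripper open.
Joint ranges: [-3.06, 3.06], [-0.37, 2.12], [-1.25, 1.32], [0.18, 2.47], [-1.1, 4.24], [0.23, 1.98], [-2.94, 2.94]. Speed limits (rad/s): [2.57, 2.57, 3.14, 3.14, 3.14, 3.14, 3.14].

### API

Orientations are given as [roll, pitch, yaw] about the fixed x, y, z axes, in that order (R = Rz(yaw) Ry(pitch) Rx(roll)).
In Python, from cell import ctrl gives the robot as it stands. The module is installed in compiled form; this text tells all that it offers.
- The arm moves only by the tool servo_tool, never from a script. Its argument "rows" is a list of rows, each an object of numbers: "dx", "dy", "dz": the shift along the tool's x, y, z in units of 750 mm (1.0 is 750 mm); "wx", "wy", "wz": the turn, a rotation vector about the tool's x, y, z in units of 6 degrees (1.0 is 6 degrees); "fingers": the closure, from 0 (fully open) to 1 (shut). In form: [{"dx": .., "dy": .., "dz": .., "wx": .., "wy": .., "wz": .., "fingers": ..}, ...]. A call has 1 to 5 rows; each row shifts and turns the commanded pose from where the row before left it, along the tool's axes as they then stand; what a row does not reach is not made up. A row lasts 1/8 s, in which the tool goes at most 62.5 mm and 10.7 degrees, less where a joint would pass 70% of its speed; a pose out of reach is approached as far as the arm can. A call with a number of a shift or a turn outside -1 to 1 is refused whole. A call with a gripper value outside its range is refused whole. The fingers move at their own pace and stop on an object; the grip force is fixed at half the most. Time passes only in rows, so rows that do not move let the fingers close. It gives the time, the measured TCP pose, the force and the opening at its end, in the units of the state.
- ctrl.read_state(): the state, without advancing time (a new reading comes with each control period).
- ctrl.get_image(name): name is "scene" or "top" or "wrist"; returns the picture (480x640x3 uint8, red, green, blue); there is no depth.
- ctrl.camera_info(name): a dict with "fovy" (degrees; the focal length in pixels is half the picture's height over the tangent of half this angle, whatever the lens; pixels are square), "cx", "cy" (the principal point, pixels), "R" (3x3) and "t" (3): a world point X has camera coordinates R X + t. Camera axes: x right, y down, z forward; pixel columns grow to the right and rows downward; lengths in mm; the calibration is good to about 2 mm. The wrist camera is an equidistant fisheye: a pixel r from the principal point sees the ray r / f radians off the axis. A picture is of the moment at which its call begins: read the wrist's pose just before it. camera_info takes no time and is no camera call; for the wrist camera it gives the pose at the moment of the call.
- ctrl.finish_job(): hands the job in, once; it reports no verdict.
Trained networks look in the newest picture that a camera, given by its name, has taken for a name from the list of things; names that differ only in an ending like _2 or _b are one class to them, and where a whole thing is asked for, a point or a joint stands for the part that bears it (a point fixed in the world has none). Each returns a list of dicts, best first, with "conf" (0 to 1); they miss things now and then, are a little off and sometimes report something else, mostly with a low value. They report only what shows in the picture. A call takes as long as a camera call. They do not tell look-alikes from the thing itself.
- ctrl.search_frame(label, camera): "extent" ([centre column, centre row, width, height] in pixels, round what is visible of it).
- ctrl.silhouettes(label, camera): "region" (480x640 bool, what is visible of it) and "extent" ([centre column, centre row, width, height] in pixels, round what is visible of it).
- ctrl.mark_of(label, camera): "point" ([column, row] in pixels: a listed point, or the origin of a listed thing).
The state is a dict: "clock": time; "qpos": joint angles; "qd": joint speeds; "tau": joint torques, N m; "eef_pos": TCP position; "tool_rot": TCP orientation; "force": force on the tool from outside, world axes, zero at the start; "torque": the same for the moment, N m; "width": finger opening in mm.
Only numpy, scipy, OpenCV 4.12 (cv2) and the standard library are available. Lean on these libraries where they do the work, as an engineer would, in place of code of your own. Each camera call takes 0.05 s, during which the arm holds its last target.

### The job

Build the sight-glass column on the port with the yellow collar: first the plain steel spool, on it the blue ring, then the sight glass with its black ends, and last the cap with the white knob, each upright and fully seated over the spigot below it. Lower the parts into place and do not let them drop; leave the red port empty and do not disturb the pressure gauge and the small amber jar that stand among the parts.

Things in the scene. Friction and masses are not known exactly. Their poses are not given: they have to be found in the camera images.
- spool_mid (a point): Plain steel spool: an upright straight cylinder 48 mm in diameter and 50 mm high without its spigot, about 0.35 kg. The point is on its axis half-way up, 25 mm above its underside. In its underside is a round socket, 33 mm wide and 9 mm deep; on its top stands a central tapered spigot 7 mm high, 27 mm wide at the root and 20 mm at the top. It starts upright on the table; z axis up. It seats at any turn: no turn about the upright axis matters.
- ring_mid (a point): Blue plastic ring: a flat disc 56 mm in diameter and 20 mm high without its spigot, about 0.06 kg. The point is on its axis, 10 mm above its underside. In its underside is a round socket, 33 mm wide and 9 mm deep; on its top stands a central tapered spigot 7 mm high, 27 mm wide at the root and 20 mm at the top. It starts upright on the table; z axis up. No turn about the upright axis matters.
- glass_mid (a point): Sight glass: an upright straight cylinder 48 mm in diameter and 60 mm high without its spigot, black at both ends and green glass between, about 0.25 kg. The point is on its axis half-way up, 30 mm above its underside. In its underside is a round socket, 33 mm wide and 9 mm deep; on its top stands a central tapered spigot 7 mm high, 27 mm wide at the root and 20 mm at the top. It starts upright on the table; z axis up. No turn about the upright axis matters.
- cap_grip (a point): Cap: a steel flange 52 mm in diameter and 14 mm high with a white plastic knob standing on it, 30 mm in diameter and 40 mm high (54 mm high in all), about 0.22 kg. The point is on its axis at the middle height of the knob, 36 mm above the cap's underside. In its underside is a round socket, 33 mm wide and 9 mm deep; there is no spigot on top. It starts upright on the table; z axis up. No turn about the upright axis matters.
- yellow_port_seat (a point): The right port, fixed: a round steel head plate 124 mm across and 12 mm high with a yellow band on it, and in its middle an upright steel stub 52 mm in diameter with a yellow collar (55 mm). The point is on the stub's axis on its flat top shoulder, 42 mm above the table, where the spool's underside comes to rest; there too a tapered spigot of the same size (7 mm high, 27 mm at the root, 20 mm at the top) stands up. z axis up.
- red_port_seat (a point): The wrong port, fixed: the same as the yellow port but with a red band and collar; the point likewise on its shoulder, 42 mm above the table. It stays empty.
- gauge_mid (a point): Pressure gauge lying face up among the parts: a steel disc 62 mm in diameter, 27 mm high, with a white dial. The point is on its axis, 13 mm above its underside. To be left where it is.
- jar_mid (a point): Small amber jar with a green lid standing among the parts, 44 mm in diameter, 52 mm high. The point is on its axis, 26 mm above its underside. To be left where it is.
Mind the look-alikes: they are no part of the job. Of the things that look like the part that bears glass_mid, take the one that is farthest to the robot's left at the start.

How it is judged:
By the outcome, as a careful person would: the job done as asked, in the order asked, and still so for the second after the job is handed in, with the robot touching nothing.
It also fails if it takes over 96 s, if anything falls off the work surface, if the arm or the gripper's body presses on something with over 40 N, if the wrist force passes 120 N, or if a joint passes its speed limit or range.

## Working session

There is one attempt and no reset: what is moved stays moved. The work goes in short steps, Python scripts to look and compute and a tool call to move; the robot and the scene stay as the last step left them, time stands still between calls to the robot, and variables do not carry over. Pictures are saved under pics/ and viewed, and the job is handed in when it is done.

Besides the shell and the picture viewer there is one more tool, called after "Emit:" as name([rows], argument=value, ...), one row to a line, values as JSON. servo_tool: Moves the arm, as the interface text tells. Its arguments: {"type":"object","properties":{"rows":{"type":"array"}},"required":["rows"]}

```bash
mkdir -p pics; python3 - <<'E'
from cell import ctrl
import cv2
s=ctrl.read_state()
print({k:s[k] for k in ("clock","eef_pos","tool_rot","force","width","qpos")})
for n in("scene","top","wrist"):
    im=ctrl.get_image(n); cv2.imwrite(f"pics/{n}0.png",im[:,:,::-1])
    i=ctrl.camera_info(n);print(n,i)
E
```

```text
{'clock': 0.0, 'eef_pos': array([ 151.12446752, -631.51427717,  230.38939025]), 'tool_rot': array([-3.13666159,  1.56884672,  1.81059409]), 'force': array([ 0.25708997, -0.0473439 ,  0.496083  ]), 'width': 85.7486345622409, 'qpos': array([ 1.27016985,  0.62932619,  0.03842552,  1.51840659, -0.02700766,
        0.99632686, -0.01996804])}
scene {'fovy': 46.56371939330515, 'cx': 308.6280623643354, 'cy': 240.2984390079917, 'R': array([[ 0.73632948,  0.67647407, -0.01420298],
       [ 0.53670933, -0.59672296, -0.59654404],
       [-0.41202182,  0.43163009, -0.80245466]]), 't': array([-356.52540924, -212.02689745, 1214.39316445])}
top {'fovy': 51.47737989650462, 'cx': 309.56413358928916, 'cy': 241.17518577564113, 'R': array([[ 0.00513621, -0.99997535,  0.00478799],
       [-0.9829233 , -0.00592925, -0.18392015],
       [ 0.183944  , -0.00376157, -0.98292953]]), 't': array([  6.29418301, 474.49439805, 914.92372962])}
wrist {'fovy': 65.70646984690485, 'cx': 316.86062147983523, 'cy': 237.08289480903542, 'R': array([[ 2.33244821e-01, -9.72417955e-01, -4.17685227e-04],
       [-9.32273756e-01, -2.23737908e-01,  2.84265707e-01],
       [-2.76518529e-01, -6.59141069e-02, -9.58745448e-01]]), 't': array([-650.61833037,  -36.28914738,  377.67912492])}
```

View pics/scene0.png

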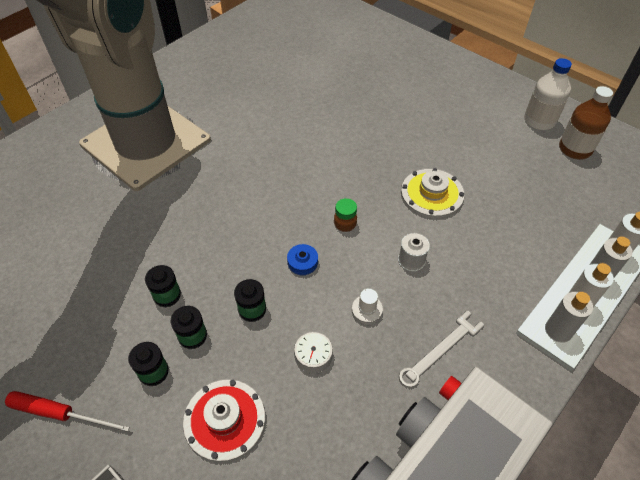

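View pics/top0.png

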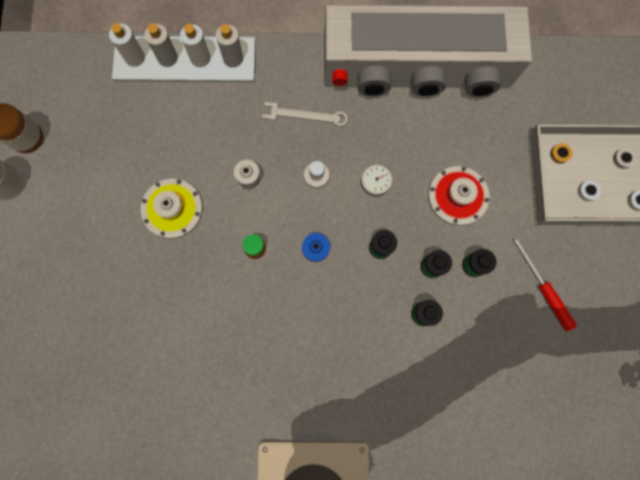

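View pics/wrist0.png

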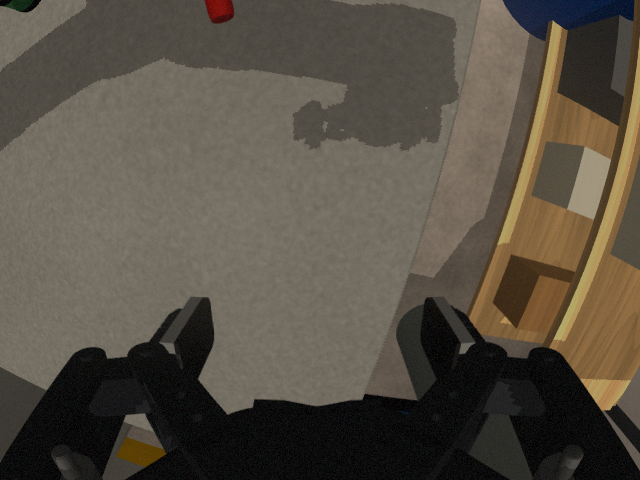

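The four sight-glass look-alikes in top are at (384,243), (437,262), (480,262) and (428,313). The robot's left is image-left here, so (384,243) fits, which is (250,300) in scene. Next I measure everything and check that crop.

```bash
cat > h.py <<'E'
from cell import ctrl
import numpy as np, cv2
def ray(cam,px,info=None):
    i=info or ctrl.camera_info(cam); f=240/np.tan(np.radians(i["fovy"]/2))
    u=np.array([px[0]-i["cx"],px[1]-i["cy"]])
    if cam=="wrist":
        r=np.linalg.norm(u); th=r/f; d=np.r_[u/max(r,1e-9)*np.sin(th),np.cos(th)]
    else: d=np.r_[u/f,1.]
    R=i["R"]; return -R.T@i["t"], R.T@d/np.linalg.norm(d)
def atz(cam,px,z,info=None):
    c,d=ray(cam,px,info); return c+d*(z-c[2])/d[2]
def proj(cam,X):
    i=ctrl.camera_info(cam); f=240/np.tan(np.radians(i["fovy"]/2)); p=i["R"]@np.array(X)+i["t"]
    if cam=="wrist":
        r=np.hypot(p[0],p[1]);th=np.arctan2(r,p[2]);return np.array([i["cx"],i["cy"]])+f*th*p[:2]/r
    return np.array([i["cx"],i["cy"]])+f*p[:2]/p[2]
def tri(rays):
    A=np.zeros((3,3));b=np.zeros(3)
    for c,d in rays:
        P=np.eye(3)-np.outer(d,d);A+=P;b+=P@c
    return np.linalg.solve(A,b)
E
python3 - <<'E'
from h import *
Z=dict(spool_mid=25,ring_mid=10,glass_mid=30,cap_grip=36,yellow_port_seat=42,red_port_seat=42,gauge_mid=13,jar_mid=26)
for n,z in Z.items():
    for c in("top","scene"):
        for m in ctrl.mark_of(n,c)[:5]:
            if m["conf"]>.3: print(n,c,np.round(m["point"],1),round(m["conf"],2),np.round(atz(c,m["point"],z),1))
a=cv2.imread("pics/top0.png")[200:340,340:520];b=cv2.imread("pics/scene0.png")[250:400,110:290]
cv2.imwrite("pics/crop0.png",np.vstack([cv2.resize(a,(540,280)),cv2.resize(b,(540,300))]))
E
```

```text
spool_mid top [248.4 171.9] 0.96 [619.4 132.9  25. ]
ring_mid top [317.9 248.7] 0.97 [465.7  -7.9  10. ]
ring_mid scene [303. 257.] 0.88 [467.    3.8  10. ]
glass_mid top [435.9 260.1] 0.88 [ 441.1 -236.8   30. ]
glass_mid top [379.1 241.8] 0.75 [ 476.6 -127.1   30. ]
glass_mid top [477.9 261.9] 0.74 [ 438.1 -318.4   30. ]
glass_mid top [424.3 313.5] 0.68 [ 338.2 -210.4   30. ]
glass_mid scene [149.8 363.7] 0.74 [ 437.2 -316.    30. ]
glass_mid scene [166.6 284.2] 0.71 [ 341.  -205.4   30. ]
glass_mid scene [250.5 301.9] 0.67 [ 473.9 -132.6   30. ]
glass_mid scene [191.  327.7] 0.65 [ 436.8 -231.6   30. ]
cap_grip top [314.1 170.4] 0.89 [6.197e+02 6.000e-01 3.600e+01]
cap_grip scene [368.3 302.7] 0.86 [623.5  -4.3  36. ]
yellow_port_seat top [165.3 204.6] 0.96 [545.8 291.3  42. ]
yellow_port_seat scene [434.7 180. ] 0.75 [548.6 291.9  42. ]
red_port_seat top [464.4 191. ] 0.69 [ 577.2 -295.6   42. ]
red_port_seat scene [224.  409.1] 0.77 [ 581.6 -288.3   42. ]
gauge_mid top [380.2 181.5] 0.96 [ 604.8 -134.4   13. ]
gauge_mid scene [308.9 352.2] 0.83 [ 603.1 -128.5   13. ]
jar_mid top [256.4 246.9] 0.83 [465.8 112.9  26. ]
jar_mid top [317.6 170.7] 0.45 [622.5  -6.6  26. ]
jar_mid top [381.9 246.6] 0.41 [ 467.9 -133.    26. ]
jar_mid scene [350.3 214.1] 0.71 [474. 128.  26.]
```

View pics/crop0.png

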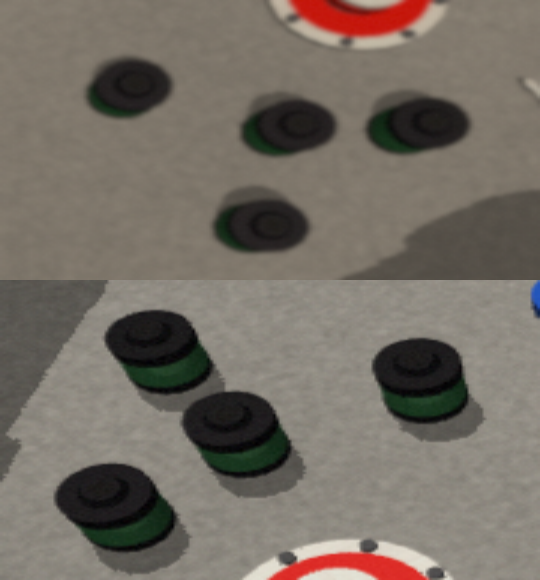

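The crop confirms it: the glass at top (384,243) / scene (250,300), about (475,-130) mm, is farthest left. Next I refine the positions using silhouettes projected through a size model, and work out the tool axes.

```bash
cat >> h.py <<'E'
from scipy.spatial.transform import Rotation as Rn
from scipy.optimize import least_squares
def toolR(s=None):
    s=s or ctrl.read_state(); return Rn.from_euler("xyz",s["tool_rot"]).as_matrix()
def hull(cam,xy,prof,z0=0):
    a=np.linspace(0,2*np.pi,60);P=[]
    for r,z in prof: P+= [proj(cam,[xy[0]+r*np.cos(t),xy[1]+r*np.sin(t),z0+z]) for t in a]
    P=np.array(P);return P
def fitext(obs,prof,xy0,z0=0):
    def f(xy):
        e=[]
        for c,x in obs:
            P=hull(c,xy,prof,z0);lo=P.min(0);hi=P.max(0)
            w=np.array([x[0]-x[2]/2,x[1]-x[3]/2,x[0]+x[2]/2,x[1]+x[3]/2])
            e+=list(np.r_[lo,hi]-w)
        return np.array(e)
    r=least_squares(f,xy0,loss="soft_l1");return r.x,np.round(f(r.x),1)
def togo(target):
    s=ctrl.read_state();R=toolR(s);d=R.T@(np.array(target)-s["eef_pos"])
    print("pos",np.round(s["eef_pos"],1),"F",np.round(s["force"],1),"w",round(s["width"],1),"t",round(s["clock"],2),"tool delta mm",np.round(d,1),"units",np.round(d/750,4))
E
python3 - <<'E'
from h import *
np.set_printoptions(suppress=True,precision=3)
print(toolR())
prof=dict(spool_mid=[(24,0),(24,50),(10,57)],ring_mid=[(28,0),(28,20),(10,27)],glass_mid=[(24,0),(24,60),(10,67)],cap_grip=[(26,0),(26,14),(15,54)],jar_mid=[(22,0),(22,52)],gauge_mid=[(31,0),(31,27)])
g=dict(spool_mid=(619,133),ring_mid=(466,-2),glass_mid=(475,-130),cap_grip=(622,-2),jar_mid=(468,120),gauge_mid=(604,-131))
for n in prof:
    obs=[]
    for c in("top","scene"):
        best=None
        for m in ctrl.silhouettes(n,c):
            y,x=np.nonzero(m["region"])
            e=[(x.min()+x.max()+1)/2,(y.min()+y.max()+1)/2,x.max()-x.min()+1,y.max()-y.min()+1]
            dd=np.linalg.norm(np.array(e[:2])-proj(c,[*g[n],25]))
            if best is None or dd<best[0]: best=(dd,e,m["conf"])
        if best and best[0]<12:
            obs.append((c,best[1])); print("  ",n,c,best[2],fitext(obs[-1:],prof[n],g[n]))
    if len(obs)>1: print(n,fitext(obs,prof[n],g[n]))
E
```

```text
[[ 0.     0.973  0.233]
 [-0.     0.233 -0.973]
 [-1.     0.     0.   ]]Traceback (most recent call last):
  File "<stdin>", line 16, in <module>
  File "h.py", line 38, in fitext
    r=least_squares(f,xy0,loss="soft_l1");return r.x,np.round(f(r.x),1)
    return func(*args, **kwargs)
    result = trf(vector_fun.fun, vector_fun.jac, x0, f0, J0, lb, ub, ftol, xtol,
                 gtol, max_nfev, x_scale, loss_function, tr_solver,
                 tr_options.copy(), verbose, callback=callback_wrapped)
    return trf_no_bounds(
        fun, jac, x0, f0, J0, ftol, xtol, gtol, max_nfev, x_scale,
        loss_function, tr_solver, tr_options, verbose, callback=callback)
    J = jac(x)
    self._update_jac()
    ~~~~~~~~~~~~~~~~^^
    self.J = self.jac_wrapped(xp_copy(self.x), f0=self.f)
             ~~~~~~~~~~~~~~~~^^^^^^^^^^^^^^^^^^^^^^^^^^^^
    J, dct = approx_derivative(
             ~~~~~~~~~~~~~~~~~^
        self.fun,
        ^^^^^^^^^
    ...<2 lines>...
        **self.finite_diff_options,
        ^^^^^^^^^^^^^^^^^^^^^^^^^^^
    )
    ^
    J, _nfev = _dense_difference(fun_wrapped, 
[... 383 characters left out ...]
rgs))
                      ~~~~~~~~^^^^^^^^^^^^^^^^^^^^^^^^^^^^^^
    return np.atleast_1d(self.fun(x))
                         ~~~~~~~~^^^
    return self.f(x, *self.args, **self.kwargs)
           ~~~~~~^^^^^^^^^^^^^^^^^^^^^^^^^^^^^^
  File "h.py", line 34, in f
    P=hull(c,xy,prof,z0);lo=P.min(0);hi=P.max(0)
  File "h.py", line 28, in hull
    for r,z in prof: P+= [proj(cam,[xy[0]+r*np.cos(t),xy[1]+r*np.sin(t),z0+z]) for t in a]
                          ~~~~^^^^^^^^^^^^^^^^^^^^^^^^^^^^^^^^^^^^^^^^^^^^^^^^
  File "h.py", line 13, in proj
    i=ctrl.camera_info(cam); f=240/np.tan(np.radians(i["fovy"]/2)); p=i["R"]@np.array(X)+i["t"]
ValueError: time passes only in moves, steps and waits
```

```bash
python3 - <<'E'
s=open('h.py').read()
s=s.replace('ctrl.camera_info(cam)','ci(cam)').replace('def ray','_c={}\ndef ci(n):\n    if n not in _c: _c[n]=ctrl.camera_info(n)\n    return _c[n]\ndef ray',1)
open('h.py','w').write(s)
E
cat > m.py <<'E'
from h import *
np.set_printoptions(suppress=True,precision=3)
prof=dict(spool_mid=[(24,0),(24,50),(10,57)],ring_mid=[(28,0),(28,20),(10,27)],glass_mid=[(24,0),(24,60),(10,67)],cap_grip=[(26,0),(26,14),(15,54)],jar_mid=[(22,0),(22,52)],gauge_mid=[(31,0),(31,27)])
g=dict(spool_mid=(619,133),ring_mid=(466,-2),glass_mid=(475,-130),cap_grip=(622,-2),jar_mid=(468,120),gauge_mid=(604,-131))
for n in prof:
    obs=[]
    for c in("top","scene"):
        best=None
        for m in ctrl.silhouettes(n,c):
            y,x=np.nonzero(m["region"])
            e=[(x.min()+x.max())/2,(y.min()+y.max())/2,x.max()-x.min()+1,y.max()-y.min()+1]
            dd=np.linalg.norm(np.array(e[:2])-proj(c,[*g[n],25]))
            if best is None or dd<best[0]: best=(dd,e,m["conf"])
        if best and best[0]<12:
            obs.append((c,best[1])); print("  ",n,c,round(best[2],2),*fitext(obs[-1:],prof[n],g[n]))
    if len(obs)>1: print(n,*fitext(obs,prof[n],g[n]))
E
python3 m.py; python3 - <<'E'
from h import *
# yellow port collar by colour: flange band
for c in("top","scene"):
    im=ctrl.get_image(c)
    m=((im[...,0]>120)&(im[...,1]>110)&(im[...,2]<70)).astype(np.uint8)
    p=proj(c,[547,291,20]).astype(int)
    k=np.zeros_like(m);k[p[1]-45:p[1]+45,p[0]-45:p[0]+45]=1;m*=k
    cs,_=cv2.findContours(m,cv2.RETR_EXTERNAL,cv2.CHAIN_APPROX_NONE);q=max(cs,key=cv2.contourArea)
    e=cv2.fitEllipse(q);print(c,e,np.round(atz(c,e[0],12),1))
E
```

```text
spool_mid top 0.82 [611.121 134.753] [-0.9 -0.3  0.9  0.3]
   spool_mid scene 0.61 [613.272 135.822] [ 0.1 -0.5 -0.1  0.5]
spool_mid [612.416 135.619] [-1.3 -0.9  0.5 -0.3 -0.3 -0.7 -0.6  0.3]
   ring_mid top 0.89 [467.936  -3.9  ] [-0.7 -0.7  0.7  0.7]
   ring_mid scene 0.58 [468.464  -0.156] [-0.  -1.4  0.   1.2]
ring_mid [468.919  -2.181] [-1.6 -1.2 -0.2  0.2 -0.6 -0.6 -0.5  2. ]
   glass_mid top 0.8 [ 470.56  -133.726] [-0.1  0.2  0.1 -0.2]
   glass_mid scene 0.87 [ 471.458 -130.436] [-0.5  0.1  0.5 -0.1]
glass_mid [ 470.953 -131.837] [-1.  -0.  -0.9 -0.4 -1.3  0.4 -0.3  0.3]
   cap_grip top 0.94 [618.91   -2.568] [-0.7 -1.   0.7  1. ]
   cap_grip scene 0.79 [621.883  -1.495] [-0.6 -0.8  0.6  0.8]
cap_grip [620.959  -1.822] [-1.1 -2.   0.4  0.1 -1.1 -1.   0.   0.6]
   jar_mid top 0.71 [464.925 117.836] [-0.6 -0.8  0.7  0.9]
   jar_mid scene 0.71 [466.979 120.04 ] [-0.7 -0.8  0.7  0.7]
jar_mid [466.217 118.916] [-1.2 -1.5  0.1  0.2 -1.4 -0.7 -0.   0.9]
   gauge_mid top 0.73 [ 606.397 -125.343] [-0.6 -0.6  0.6  0.6]
   gauge_mid scene 0.76 [ 608.363 -123.144] [ 0.6  0.2 -0.6 -0.1]
gauge_mid [ 607.653 -123.954] [-1.3 -1.2 -0.1  0.  -0.1  0.2 -1.2 -0.1]
top ((170.4158172607422, 207.43453979492188), (45.28382110595703, 48.38067626953125), 63.869232177734375) [547.9 289.5  12. ]
scene ((432.49072265625, 191.9761505126953), (33.641422271728516, 47.552364349365234), 100.78678131103516) [551.5 288.8  12. ]
```

Emit:
servo_tool([
  {"dy":0.0557,"dz":-0.0568,"fingers":0},
  {"dy":0.0557,"dz":-0.0568,"fingers":0},
  {"dy":0.0557,"dz":-0.0568,"fingers":0},
  {"dy":0.0557,"dz":-0.0568,"fingers":0},
  {"dy":0.0557,"dz":-0.0568,"fingers":0},
])

```text
schema error: expected keys dx, dy, dz, wx, wy, wz, fingers
```

Emit:
servo_tool([
  {"dy":0.0557,"dz":-0.0568,"fingers":0},
  {"dy":0.0557,"dz":-0.0568,"fingers":0},
  {"dy":0.0557,"dz":-0.0568,"fingers":0},
  {"dy":0.0557,"dz":-0.0568,"fingers":0},
  {"dy":0.0557,"dz":-0.0568,"fingers":0},
])

```text
schema error: expected keys dx, dy, dz, wx, wy, wz, fingers
```

Emit:
servo_tool([
  {"dy":0.0557,"dz":-0.0568,"dx":0.013,"fingers":0},
  {"dy":0.0557,"dz":-0.0568,"dx":0.013,"fingers":0},
  {"dy":0.0557,"dz":-0.0568,"dx":0.013,"fingers":0},
  {"dy":0.0557,"dz":-0.0568,"dx":0.013,"fingers":0},
  {"dy":0.0557,"dz":-0.0568,"dx":0.013,"fingers":0},
])

```text
schema error: expected keys dx, dy, dz, wx, wy, wz, fingers
```

```bash
python3 - <<'E'
from h import *
togo([612.4,135.5,160]);print(toolR().round(3))
s=ctrl.read_state();print(s["qpos"].round(2))
im=ctrl.get_image("wrist");cv2.imwrite("pics/w1.png",im[:,:,::-1])
for z in(0,25,50):print(proj("wrist",[612.4,135.5,z]))
print(ctrl.mark_of("spool_mid","wrist"))
E
```

```text
pos [ 151.3 -632.2  231.3] F [-0.6 -0.1  0.2] w 85.4 t 1.7 tool delta mm [  71.3  627.1 -639.3] units [ 0.0951  0.8361 -0.8524]
[[ 0.     0.973  0.233]
 [-0.     0.233 -0.973]
 [-1.     0.     0.   ]]
[ 1.27  0.63  0.04  1.52 -0.03  1.   -0.02]
[ -39.71693581 -117.87106025]
[ -48.1532575  -122.23340612]
[ -56.80970006 -126.62312436]
[]
```

View pics/w1.png

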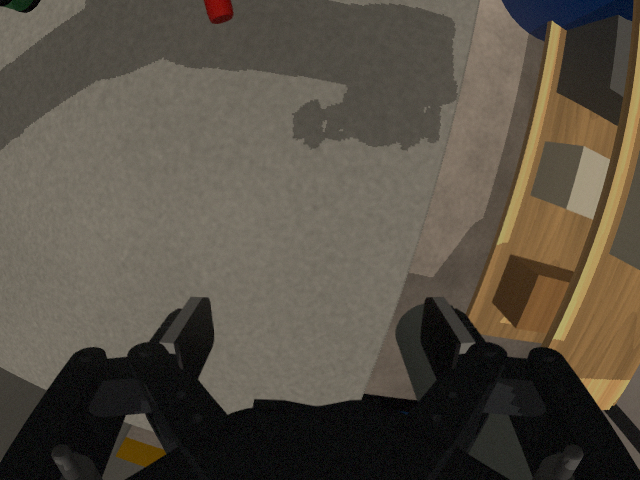

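All keys are required, so no move ran; the picture still shows the start view. Resending with every key.

Emit:
servo_tool([
  {"dx":0,"dy":0.0557,"dz":-0.0568,"wx":0,"wy":0,"wz":0,"fingers":0},
  {"dx":0,"dy":0.0557,"dz":-0.0568,"wx":0,"wy":0,"wz":0,"fingers":0},
  {"dx":0,"dy":0.0557,"dz":-0.0568,"wx":0,"wy":0,"wz":0,"fingers":0},
  {"dx":0,"dy":0.0557,"dz":-0.0568,"wx":0,"wy":0,"wz":0,"fingers":0},
  {"dx":0,"dy":0.0557,"dz":-0.0568,"wx":0,"wy":0,"wz":0,"fingers":0},
])

```text
clock: 2.42
eef_pos: [305.9, -374.9, 231.6]
tool_rot: [0.693, 1.57, -0.643]
force: [0.3, -0.3, 0.3]
width: 85.7
```

Emit:
servo_tool([
  {"dx":0,"dy":0.0557,"dz":-0.0568,"wx":0,"wy":0,"wz":0,"fingers":0},
  {"dx":0,"dy":0.0557,"dz":-0.0568,"wx":0,"wy":0,"wz":0,"fingers":0},
  {"dx":0,"dy":0.0557,"dz":-0.0568,"wx":0,"wy":0,"wz":0,"fingers":0},
  {"dx":0,"dy":0.0557,"dz":-0.0568,"wx":0,"wy":0,"wz":0,"fingers":0},
  {"dx":0,"dy":0.0557,"dz":-0.0568,"wx":0,"wy":0,"wz":0,"fingers":0},
])

```text
clock: 3.05
eef_pos: [459.5, -119.1, 231.7]
tool_rot: [0.975, 1.57, -0.361]
force: [0.4, -1.2, 0.5]
width: 85.3
```

Emit:
servo_tool([
  {"dx":0.013,"dy":0.0557,"dz":-0.0568,"wx":0,"wy":0,"wz":0,"fingers":0},
  {"dx":0.013,"dy":0.0557,"dz":-0.0568,"wx":0,"wy":0,"wz":0,"fingers":0},
  {"dx":0.013,"dy":0.0557,"dz":-0.0568,"wx":0,"wy":0,"wz":0,"fingers":0},
  {"dx":0.013,"dy":0.0557,"dz":-0.0568,"wx":0,"wy":0,"wz":0,"fingers":0},
  {"dx":0.013,"dy":0.0557,"dz":-0.0568,"wx":0,"wy":0,"wz":0,"fingers":0},
])

```text
clock: 3.68
eef_pos: [613.1, 136.7, 182.4]
tool_rot: [1.021, 1.57, -0.315]
force: [0.6, -1.0, 0.5]
width: 85.6
```

```bash
python3 - <<'E'
from h import *
togo([612.4,135.5,160]);print(toolR().round(3))
s=ctrl.read_state();print(s["qpos"].round(2))
im=ctrl.get_image("wrist");cv2.imwrite("pics/w2.png",im[:,:,::-1])
for z in(0,25,50):print(proj("wrist",[612.4,135.5,z]))
print(ctrl.mark_of("spool_mid","wrist"))
E
```

```text
pos [613.1 136.7 182.4] F [ 0.6 -1.   0.5] w 85.6 t 3.67 tool delta mm [22.4 -0.9  1. ] units [ 0.0299 -0.0013  0.0014]
[[ 0.001  0.973  0.233]
 [-0.     0.233 -0.973]
 [-1.     0.001  0.   ]]
[-0.24  0.65 -0.03  1.63  0.03  0.86 -1.62]
[328.9631216  220.47605013]
[329.72992456 227.58139797]
[330.62290837 235.8962471 ]
[{'point': [321.9, 217.6], 'conf': 0.92}]
```

View pics/w2.png

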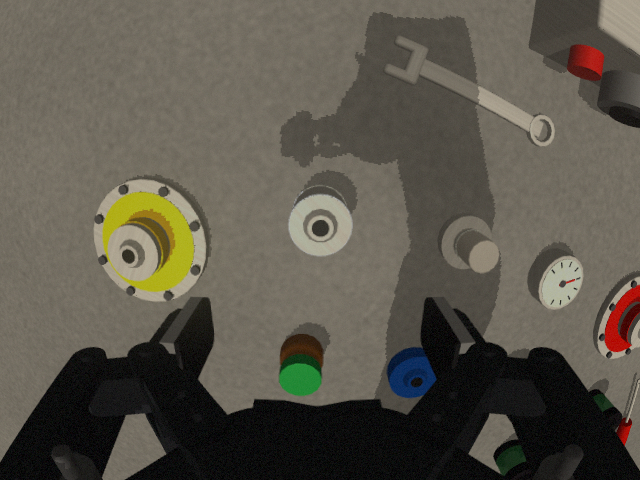

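Wrist view: spool shoulder at about (320,226), yellow stub top at (132,254), cap knob at (483,253). The spool is about 10 px from where I predicted it, so I compare all three parts.

```bash
python3 - <<'E'
from h import *
np.set_printoptions(suppress=True,precision=1)
c,_=ray("wrist",(320,240));print("cam",c)
for n,z in dict(spool_mid=25,yellow_port_seat=42,cap_grip=36,ring_mid=10,gauge_mid=13).items():
    for m in ctrl.mark_of(n,"wrist")[:2]: print(n,m["conf"],m["point"],atz("wrist",m["point"],z))
im=cv2.imread("pics/w2.png")
print("spigot hole",atz("wrist",(320,228),57),"port hole",atz("wrist",(129,256),49))
print("knob top",atz("wrist",(484,256),54),"shoulder",atz("wrist",(320,225),50), "dial",atz("wrist",(562,283),27))
for n in("spool_mid","cap_grip","gauge_mid"):
  print(n,[ (m["extent"],round(m["conf"],2)) for m in ctrl.search_frame(n,"wrist")[:2]])
for n in("spool_mid","cap_grip","gauge_mid"):
    pr=dict(spool_mid=[(24,0),(24,50),(10,57)],cap_grip=[(26,0),(26,14),(15,54)],gauge_mid=[(31,0),(31,27)])[n]
    m=ctrl.silhouettes(n,"wrist")
    for k in m[:1]:
        y,x=np.nonzero(k["region"]);e=[(x.min()+x.max())/2,(y.min()+y.max())/2,x.max()-x.min()+1,y.max()-y.min()+1]
        print(n,e,fitext([("wrist",e)],pr,(615,0 if n[0]=="c" else 135 if n[0]=="s" else -124)))
cv2.imwrite("pics/top_now.png",ctrl.get_image("top")[100:280,130:430,::-1])
for n in ("spool_mid","yellow_port_seat"):
    for cm in("top","scene"):print(n,cm,[(m["point"],m["conf"]) for m in ctrl.mark_of(n,cm)[:2]])
print("proj hole top",proj("top",[612.4,135.5,57]),"scene",proj("scene",[612.4,135.5,57]))
print("proj port top",proj("top",[549,290.5,49]),"scene",proj("scene",[549,290.5,49]))
a=cv2.resize(cv2.imread("pics/top0.png")[140:240,130:290],(640,400),interpolation=cv2.INTER_CUBIC);cv2.imwrite("pics/c1.png",a)
a=cv2.resize(cv2.imread("pics/scene0.png")[160:280,380:480],(500,600),interpolation=cv2.INTER_CUBIC);cv2.imwrite("pics/c2.png",a)
E
```

```text
cam [684.3 160.1 322.9]
spool_mid 0.92 [321.9, 217.6] [616.3 140.2  25. ]
yellow_port_seat 0.81 [134.0, 255.1] [549.  292.4  42. ]
cap_grip 0.58 [476.5, 251.5] [623.3   3.4  36. ]
ring_mid 0.85 [412.4, 370.5] [476.7   5.5  10. ]
gauge_mid 0.87 [551.8, 281.0] [ 609.1 -112.    13. ]
spigot hole [615.6 141.7  57. ] port hole [550.2 294.   49. ]
knob top [625.1   5.   54. ] shoulder [616.  141.8  50. ] dial [ 613.2 -114.6   27. ]
spool_mid [([320.8, 220.2, 60.2, 69.2], 0.9)]
cap_grip [([467.1, 242.9, 60.8, 60.8], 0.83), ([301.0, 365.3, 45.2, 64.6], 0.41)]
gauge_mid [([554.7, 281.1, 55.6, 60.5], 0.74), ([614.8, 315.0, 50.4, 86.2], 0.25)]
spool_mid [np.float64(320.5), np.float64(219.5), np.int64(64), np.int64(72)] (array([616.2, 141.4]), array([ 0.4,  0.7, -0.4, -0.6]))
cap_grip [np.float64(467.5), np.float64(243.0), np.int64(62), np.int64(61)] (array([624. ,   4.9]), array([-0.9, -0.6,  1. ,  0.6]))
gauge_mid [np.float64(555.0), np.float64(279.0), np.int64(55), np.int64(61)] (array([ 612.2, -116.6]), array([-1.1, -1.1,  2.7,  1.7]))
spool_mid top []
spool_mid scene [([409.1, 250.8], 0.92)]
yellow_port_seat top [([464.9, 187.9], 0.51)]
yellow_port_seat scene [([435.5, 183.2], 0.75), ([409.8, 249.6], 0.72)]
proj hole top [245.1 170. ] scene [414.6 241.3]
proj port top [164.8 202.1] scene [435.1 178. ]
```

View pics/c1.png

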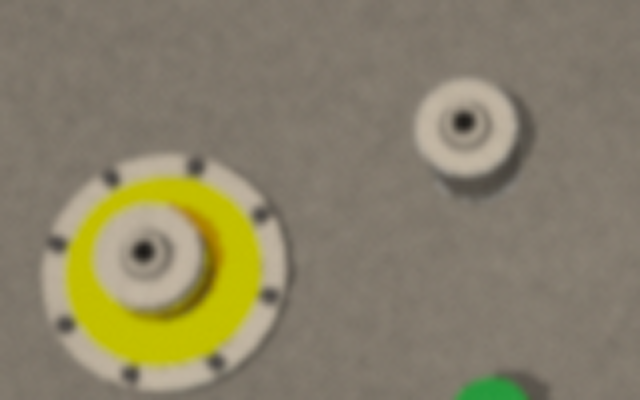

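View pics/c2.png

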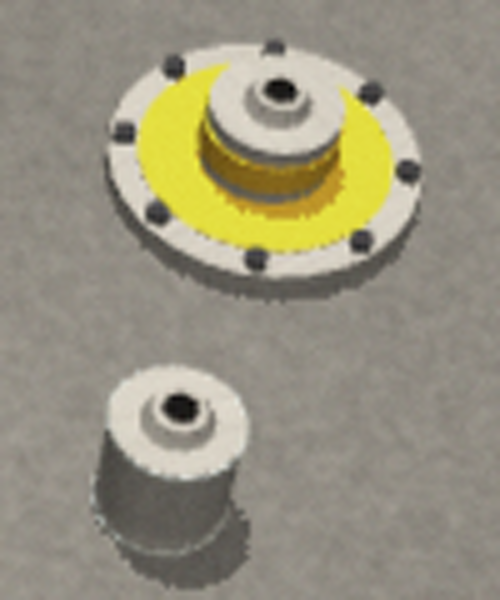

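The wrist camera reads about (+4,+6) mm off the fixed cameras for nearly every part, so this is camera bias. The current TCP (613.1,136.7) lies between both readings and is within tolerance, so I descend and grasp.

Emit:
servo_tool([
  {"dx":0.05,"dy":0,"dz":0,"wx":0,"wy":0,"wz":0,"fingers":0},
  {"dx":0.05,"dy":0,"dz":0,"wx":0,"wy":0,"wz":0,"fingers":0},
  {"dx":0.05,"dy":0,"dz":0,"wx":0,"wy":0,"wz":0,"fingers":0},
  {"dx":0.05,"dy":0,"dz":0,"wx":0,"wy":0,"wz":0,"fingers":0},
  {"dx":0.029,"dy":0,"dz":0,"wx":0,"wy":0,"wz":0,"fingers":0},
])

```text
clock: 5.2
eef_pos: [611.1, 134.9, 8.9]
tool_rot: [-1.562, 1.568, -2.897]
force: [-0.2, 0.4, -0.5]
width: 85.3
```

```bash
python3 - <<'E'
from h import *
togo([612.4,135.5,10])
im=ctrl.get_image("wrist");cv2.imwrite("pics/w3.png",im[:,:,::-1])
E
```

```text
pos [611.1 134.9   8.9] F [-0.2  0.4 -0.5] w 85.3 t 5.2 tool delta mm [-1.1  1.4 -0.3] units [-0.0015  0.0019 -0.0004]
```

View pics/w3.png

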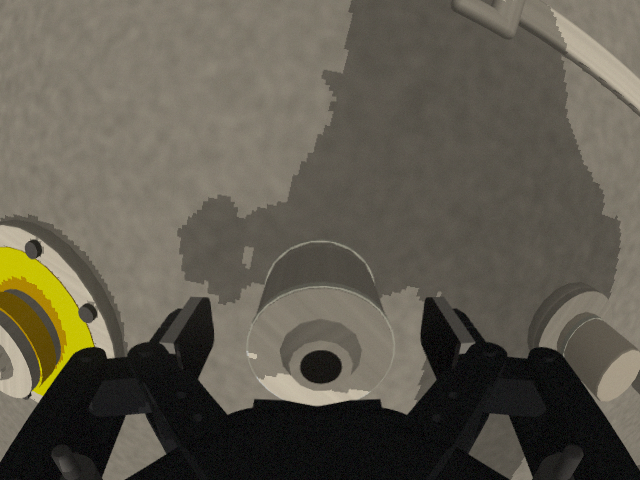

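The spool at column 320 sits between the pads (213 and 423), so it is centred. Closing now.

Emit:
servo_tool([
  {"dx":0,"dy":0,"dz":0,"wx":0,"wy":0,"wz":0,"fingers":1},
  {"dx":0,"dy":0,"dz":0,"wx":0,"wy":0,"wz":0,"fingers":1},
  {"dx":0,"dy":0,"dz":0,"wx":0,"wy":0,"wz":0,"fingers":1},
  {"dx":0,"dy":0,"dz":0,"wx":0,"wy":0,"wz":0,"fingers":1},
  {"dx":0,"dy":0,"dz":0,"wx":0,"wy":0,"wz":0,"fingers":1},
])

```text
clock: 5.88
eef_pos: [613.6, 135.1, 12.8]
tool_rot: [1.476, 1.567, 0.14]
force: [-0.2, 0.5, 5.6]
width: 46.8
```

```bash
python3 - <<'E'
from h import *
togo([549,290.5,150])
im=ctrl.get_image("wrist");cv2.imwrite("pics/w4.png",im[:,:,::-1])
E
```

```text
pos [613.6 135.1  12.8] F [-0.2  0.5  5.6] w 46.8 t 5.88 tool delta mm [-137.3  -26.3 -166.1] units [-0.1831 -0.035  -0.2215]
```

View pics/w4.png

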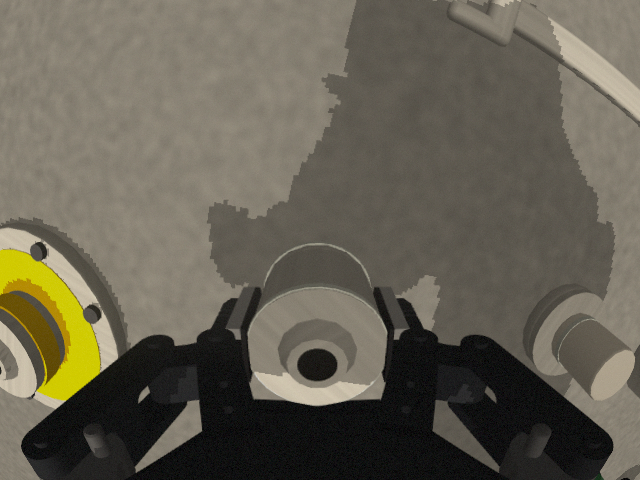

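Gripped (opening 46.8 mm). Lift, then move over the yellow port.

Emit:
servo_tool([
  {"dx":-0.02,"dy":0,"dz":0,"wx":0,"wy":0,"wz":0,"fingers":1},
  {"dx":-0.05,"dy":0,"dz":0,"wx":0,"wy":0,"wz":0,"fingers":1},
  {"dx":-0.06,"dy":0,"dz":0,"wx":0,"wy":0,"wz":0,"fingers":1},
  {"dx":-0.05,"dy":0,"dz":0,"wx":0,"wy":0,"wz":0,"fingers":1},
  {"dx":0,"dy":0,"dz":0,"wx":0,"wy":0,"wz":0,"fingers":1},
])

```text
clock: 6.55
eef_pos: [614.1, 135.7, 149.6]
tool_rot: [1.612, 1.564, 0.276]
force: [0.2, 1.2, -3.6]
width: 46.6
```

Emit:
servo_tool([
  {"dx":0,"dy":-0.007,"dz":-0.044,"wx":0,"wy":0,"wz":0,"fingers":1},
  {"dx":0,"dy":-0.009,"dz":-0.055,"wx":0,"wy":0,"wz":0,"fingers":1},
  {"dx":0,"dy":-0.01,"dz":-0.065,"wx":0,"wy":0,"wz":0,"fingers":1},
  {"dx":0,"dy":-0.009,"dz":-0.055,"wx":0,"wy":0,"wz":0,"fingers":1},
  {"dx":0,"dy":0,"dz":0,"wx":0,"wy":0,"wz":0,"fingers":1},
])

```text
clock: 7.18
eef_pos: [544.1, 294.1, 144.2]
tool_rot: [-2.26, 1.566, 2.695]
force: [0.3, 0.2, -3.5]
width: 47.1
```

```bash
python3 - <<'E'
from h import *
togo([549,290.5,110]); s=ctrl.read_state(); print(toolR().round(4))
im=ctrl.get_image("wrist");cv2.imwrite("pics/w5.png",im[:,:,::-1])
im=ctrl.get_image("scene");a=im[70:270,330:530,::-1];cv2.imwrite("pics/s5.png",cv2.resize(a,(600,600),interpolation=cv2.INTER_CUBIC))
x,y,z=s["eef_pos"]
print("pred port hole wrist",proj("wrist",[549,290.5,49]),"wrist hole spool if at tcp",proj("wrist",[x,y,z+47]))
E
```

```text
pos [544.1 294.1 144.2] F [ 0.3  0.2 -3.5] w 47.1 t 7.17 tool delta mm [34.2  4.   4.7] units [0.0456 0.0054 0.0063]
[[-0.0045  0.9707  0.2404]
 [ 0.0022  0.2404 -0.9707]
 [-1.     -0.0039 -0.0032]]
pred port hole wrist [312.5166452  237.02668083] wrist hole spool if at tcp [294.22585769 377.54054623]
```

View pics/w5.png

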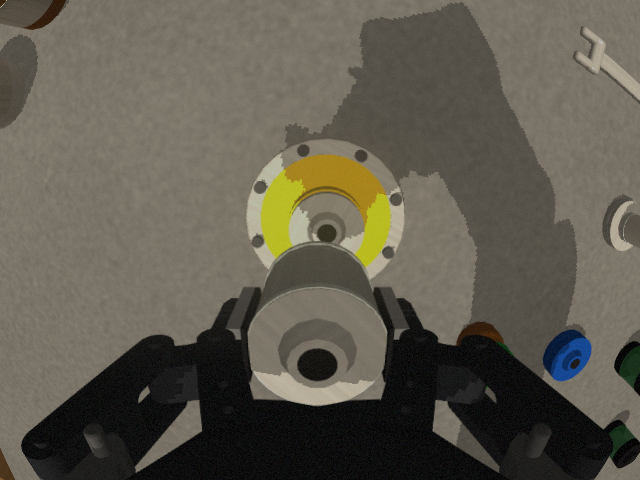

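View pics/s5.png

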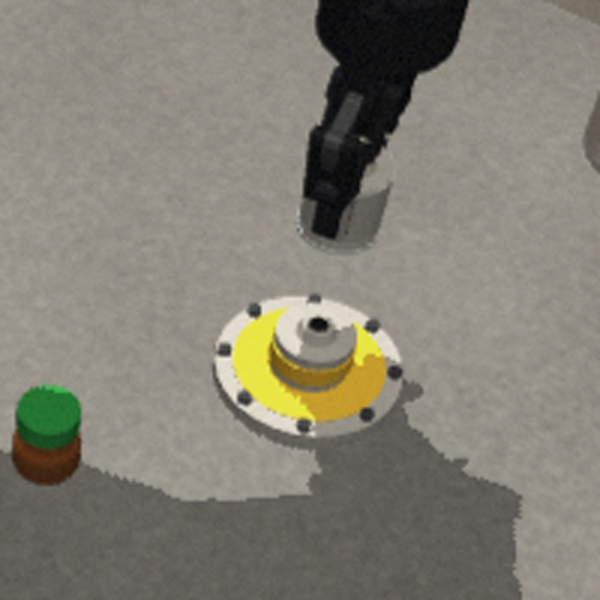

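```bash
python3 - <<'E'
from h import *
np.set_printoptions(suppress=True,precision=2)
for i in range(5):
    s=ctrl.read_state();I=ctrl.camera_info("wrist");C=-I["R"].T@I["t"];R=toolR(s)
    print(s["clock"],s["eef_pos"],"cam in tool",R.T@(C-s["eef_pos"]),"axis",R.T@I["R"][2],R[:,0])
    ctrl.get_image("wrist")
E
```

```text
7.275 [546.98 288.47 144.46] cam in tool [-141.52   72.93    0.98] axis [ 0.96 -0.28  0.  ] [-0. -0. -1.]
7.325 [547.76 287.29 144.67] cam in tool [-141.55   72.97    1.  ] axis [ 0.96 -0.28  0.  ] [-0. -0. -1.]
7.375 [548.32 286.77 144.93] cam in tool [-141.53   72.93    0.95] axis [ 0.96 -0.28  0.  ] [-0. -0. -1.]
7.425 [548.58 286.74 145.15] cam in tool [-141.55   72.95    0.98] axis [ 0.96 -0.28  0.  ] [-0. -0. -1.]
7.475 [548.73 286.95 145.38] cam in tool [-141.52   72.93    1.01] axis [ 0.96 -0.28  0.  ] [-0. -0. -1.]
```

The arm needs about 0.4 s to settle, which explains the mismatch. Re-measuring while it is still.

```bash
python3 - <<'E'
from h import *
np.set_printoptions(suppress=True,precision=1)
for i in range(2): ctrl.get_image("wrist")
s=ctrl.read_state()
im=ctrl.get_image("wrist");cv2.imwrite("pics/w6.png",im[:,:,::-1])
togo([549,290.5,110])
x,y,z=s["eef_pos"]
print("pred port hole wrist",proj("wrist",[549,290.5,49]),"spool hole if at tcp",proj("wrist",[x,y,z+44]))
m=((im[...,0]>90)&(im[...,1]>60)&(im[...,2]<60)).astype(np.uint8)
for m in ctrl.mark_of("yellow_port_seat","wrist")[:2]: print(m["conf"],m["point"],atz("wrist",m["point"],42))
a=cv2.resize(im[120:420,200:440,::-1],(480,600));cv2.imwrite("pics/w6c.png",a)
E
```

```text
pos [548.6 288.  145.8] F [-0.2  1.6 -3.7] w 47.1 t 7.67 tool delta mm [35.8  0.9 -2.3] units [ 0.  0. -0.]
pred port hole wrist [311.5 239. ] spool hole if at tcp [314.2 368.4]
0.95 [316.2, 234.9] [550.5 287.6  42. ]
```

View pics/w6c.png

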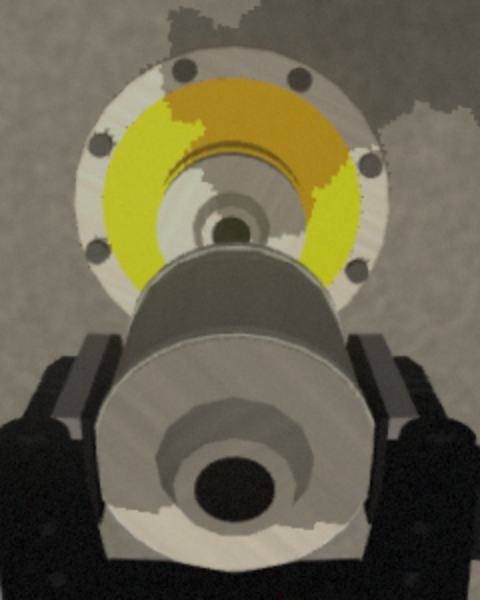

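Emit:
servo_tool([
  {"dx":0.035,"dy":0.0016,"dz":-0.0013,"wx":0,"wy":0,"wz":0,"fingers":1},
  {"dx":0.04,"dy":0,"dz":0,"wx":0,"wy":0,"wz":0,"fingers":1},
  {"dx":0.03,"dy":0,"dz":0,"wx":0,"wy":0,"wz":0,"fingers":1},
  {"dx":0,"dy":0,"dz":0,"wx":0,"wy":0,"wz":0,"fingers":1},
  {"dx":0,"dy":0,"dz":0,"wx":0,"wy":0,"wz":0,"fingers":1},
])

```text
clock: 8.35
eef_pos: [550.0, 290.3, 68.0]
tool_rot: [1.84, 1.569, 0.503]
force: [0.8, 0.2, -3.1]
width: 47.0
```

```bash
python3 - <<'E'
from h import *
for i in range(3): im=ctrl.get_image("scene")
togo([549.5,289.2,54.8])
a=im[130:230,380:490,::-1];cv2.imwrite("pics/s7.png",cv2.resize(a,(660,600),interpolation=cv2.INTER_CUBIC))
E
```

```text
pos [550.1 290.4  68.4] F [-0.1  0.4 -3.7] w 46.8 t 8.5 tool delta mm [13.6 -0.9  1. ] units [ 0.0181 -0.0012  0.0013]
```

View pics/s7.png

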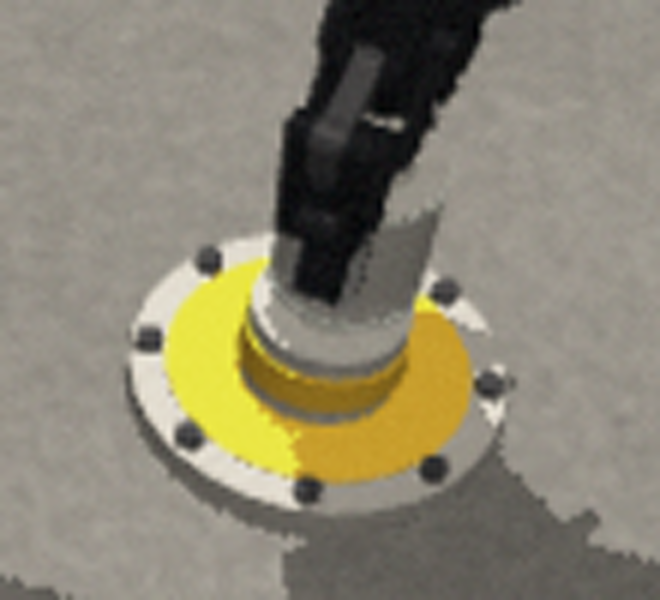

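Emit:
servo_tool([
  {"dx":0.005,"dy":0,"dz":0,"wx":0,"wy":0,"wz":0,"fingers":1},
  {"dx":0.005,"dy":0,"dz":0,"wx":0,"wy":0,"wz":0,"fingers":1},
  {"dx":0.005,"dy":0,"dz":0,"wx":0,"wy":0,"wz":0,"fingers":1},
  {"dx":0,"dy":0,"dz":0,"wx":0,"wy":0,"wz":0,"fingers":1},
  {"dx":0,"dy":0,"dz":0,"wx":0,"wy":0,"wz":0,"fingers":1},
])

```text
clock: 9.12
eef_pos: [549.3, 289.9, 55.8]
tool_rot: [-0.732, 1.571, -2.068]
force: [0.7, 0.2, -4.0]
width: 46.9
```

Emit:
servo_tool([
  {"dx":0.002,"dy":0,"dz":0,"wx":0,"wy":0,"wz":0,"fingers":1},
  {"dx":0,"dy":0,"dz":0,"wx":0,"wy":0,"wz":0,"fingers":1},
  {"dx":0,"dy":0,"dz":0,"wx":0,"wy":0,"wz":0,"fingers":1},
])

```text
clock: 9.5
eef_pos: [549.4, 290.0, 54.8]
tool_rot: [1.829, 1.57, 0.493]
force: [-1.5, -0.3, 2.0]
width: 46.8
```

Contact came at z=54.8, exactly the predicted seated height. Releasing.

Emit:
servo_tool([
  {"dx":0,"dy":0,"dz":0,"wx":0,"wy":0,"wz":0,"fingers":0},
  {"dx":0,"dy":0,"dz":0,"wx":0,"wy":0,"wz":0,"fingers":0},
  {"dx":0,"dy":0,"dz":0,"wx":0,"wy":0,"wz":0,"fingers":0},
  {"dx":0,"dy":0,"dz":0,"wx":0,"wy":0,"wz":0,"fingers":0},
  {"dx":0,"dy":0,"dz":0,"wx":0,"wy":0,"wz":0,"fingers":0},
])

```text
clock: 10.12
eef_pos: [549.3, 290.0, 54.3]
tool_rot: [2.132, 1.571, 0.796]
force: [0.5, 1.1, -0.3]
width: 85.3
```

Emit:
servo_tool([
  {"dx":-0.03,"dy":0,"dz":0,"wx":0,"wy":0,"wz":0,"fingers":0},
  {"dx":-0.07,"dy":0,"dz":0,"wx":0,"wy":0,"wz":0,"fingers":0},
  {"dx":-0.05,"dy":0,"dz":0,"wx":0,"wy":0,"wz":0,"fingers":0},
  {"dx":0,"dy":0,"dz":0,"wx":0,"wy":0,"wz":0,"fingers":0},
  {"dx":0,"dy":0,"dz":0,"wx":0,"wy":0,"wz":0,"fingers":0},
])

```text
clock: 10.75
eef_pos: [548.7, 289.6, 166.3]
tool_rot: [-1.265, 1.57, -2.601]
force: [-0.4, 0.8, 0.4]
width: 84.9
```

```bash
python3 - <<'E'
from h import *
for i in range(2): im=ctrl.get_image("scene")
w=ctrl.get_image("wrist")
togo([468.7,-2,160])
a=im[130:230,380:490,::-1];a=cv2.resize(a,(440,400),interpolation=cv2.INTER_CUBIC)
b=cv2.resize(w[150:430,200:440,::-1],(343,400));cv2.imwrite("pics/s8.png",np.hstack([a,b]))
m=ctrl.silhouettes("spool_mid","scene")
for k in m[:2]:
    y,x=np.nonzero(k["region"]);e=[(x.min()+x.max())/2,(y.min()+y.max())/2,x.max()-x.min()+1,y.max()-y.min()+1]
    print(k["conf"],e,*fitext([("scene",e)],[(24,0),(24,50),(10,57)],(549,290),42))
m=ctrl.mark_of("spool_mid","wrist")
for k in m[:2]: print(k,atz("wrist",k["point"],67))
E
```

```text
pos [548.3 289.5 165.3] F [-0.  -0.1  0.1] w 85.3 t 10.9 tool delta mm [   5.9 -145.3  264.9] units [ 0.0079 -0.1937  0.3532]
0.77 [np.float64(437.0), np.float64(171.5), np.int64(29), np.int64(36)] [549.0978798  290.39166951] [-0.5 -0.4  0.5  0.3]
0.7 [np.float64(224.0), np.float64(421.0), np.int64(83), np.int64(83)] [ 601.87528456 -334.73519879] [  2.9  33.9 -39.2  -2.4]
{'point': [316.6, 237.1], 'conf': 0.59} [550.39688385 288.82222314  67.        ]
```

View pics/s8.png

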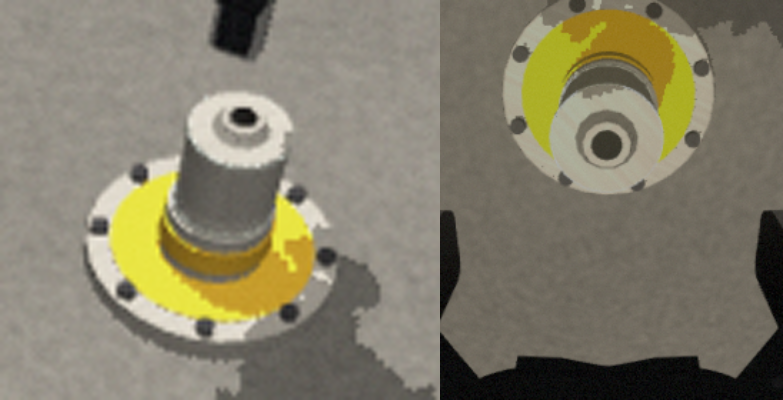

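The spool is upright and seated at (549.2,290.2). On to the ring.

Emit:
servo_tool([
  {"dx":0,"dy":-0.0323,"dz":0.0589,"wx":0,"wy":0,"wz":0,"fingers":0},
  {"dx":0,"dy":-0.0323,"dz":0.0589,"wx":0,"wy":0,"wz":0,"fingers":0},
  {"dx":0,"dy":-0.0323,"dz":0.0589,"wx":0,"wy":0,"wz":0,"fingers":0},
  {"dx":0,"dy":-0.0323,"dz":0.0589,"wx":0,"wy":0,"wz":0,"fingers":0},
  {"dx":0,"dy":-0.0323,"dz":0.0589,"wx":0,"wy":0,"wz":0,"fingers":0},
])

```text
clock: 11.62
eef_pos: [482.2, 45.4, 166.5]
tool_rot: [-1.274, 1.57, -2.61]
force: [1.6, 0.3, 0.5]
width: 85.2
```

Emit:
servo_tool([
  {"dx":0.01,"dy":-0.0323,"dz":0.0589,"wx":0,"wy":0,"wz":0,"fingers":0},
  {"dx":0.02,"dy":0,"dz":0,"wx":0,"wy":0,"wz":0,"fingers":0},
  {"dx":0,"dy":0,"dz":0,"wx":0,"wy":0,"wz":0,"fingers":0},
  {"dx":0,"dy":0,"dz":0,"wx":0,"wy":0,"wz":0,"fingers":0},
  {"dx":0,"dy":0,"dz":0,"wx":0,"wy":0,"wz":0,"fingers":0},
])

```text
clock: 12.25
eef_pos: [470.0, -0.8, 144.7]
tool_rot: [1.641, 1.57, 0.307]
force: [0.1, -0.3, 0.3]
width: 85.3
```

```bash
python3 - <<'E'
from h import *
np.set_printoptions(suppress=True,precision=1)
ctrl.get_image("wrist")
togo([468.7,-2,2])
im=ctrl.get_image("wrist");cv2.imwrite("pics/w9.png",im[:,:,::-1])
for k in ctrl.mark_of("ring_mid","wrist")[:2]: print(k,atz("wrist",k["point"],10))
k=ctrl.silhouettes("ring_mid","wrist")[0]
y,x=np.nonzero(k["region"]);e=[(x.min()+x.max())/2,(y.min()+y.max())/2,x.max()-x.min()+1,y.max()-y.min()+1]
print(e,*fitext([("wrist",e)],[(28,0),(28,20),(10,27)],(468,-2)))
E
```

```text
pos [469.9  -0.9 144.7] F [-0.5 -0.4  0.1] w 85.4 t 12.3 tool delta mm [142.7  -1.6   0.7] units [ 0.2 -0.   0. ]
{'point': [317.8, 224.0], 'conf': 0.78} [471.9  -2.8  10. ]
[np.float64(320.0), np.float64(226.5), np.int64(75), np.int64(76)] [470.6  -4.8] [-0.1 -0.4  0.1  0.4]
```

View pics/w9.png

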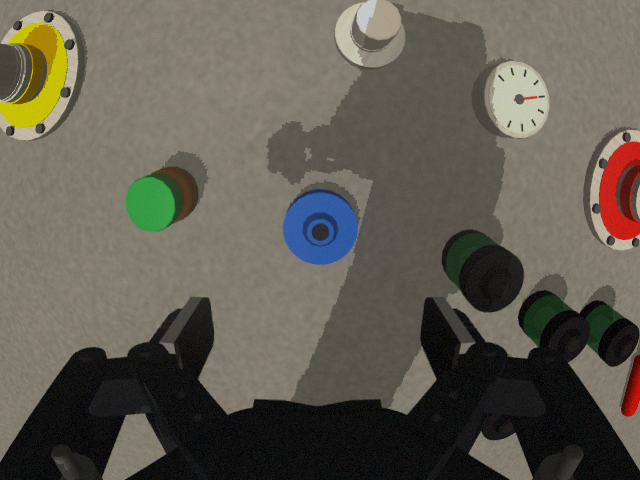

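Emit:
servo_tool([
  {"dx":0.05,"dy":-0.001,"dz":0.002,"wx":0,"wy":0,"wz":0,"fingers":0},
  {"dx":0.06,"dy":0,"dz":0,"wx":0,"wy":0,"wz":0,"fingers":0},
  {"dx":0.05,"dy":0,"dz":0,"wx":0,"wy":0,"wz":0,"fingers":0},
  {"dx":0.028,"dy":0,"dz":0,"wx":0,"wy":0,"wz":0,"fingers":0},
  {"dx":0,"dy":0,"dz":0,"wx":0,"wy":0,"wz":0,"fingers":0},
])

```text
clock: 13.08
eef_pos: [465.6, -4.7, 12.2]
tool_rot: [-1.483, 1.559, -2.817]
force: [-0.9, -0.1, 1.0]
width: 85.3
```

Emit:
servo_tool([
  {"dx":0,"dy":0,"dz":0,"wx":0,"wy":0,"wz":0,"fingers":0},
  {"dx":0,"dy":0,"dz":0,"wx":0,"wy":0,"wz":0,"fingers":0},
])

```text
clock: 13.32
eef_pos: [466.8, -4.8, 13.8]
tool_rot: [-1.255, 1.562, -2.59]
force: [-0.1, -0.2, 1.3]
width: 85.3
```

```bash
python3 - <<'E'
from h import *
togo([469.2,-3,2])
im=ctrl.get_image("wrist");cv2.imwrite("pics/w10.png",im[:,:,::-1])
E
```

```text
pos [466.8  -4.8  13.8] F [-0.1 -0.2  1.3] w 85.3 t 13.32 tool delta mm [11.8  2.8 -1.2] units [ 0.0157  0.0038 -0.0016]
```

View pics/w10.png

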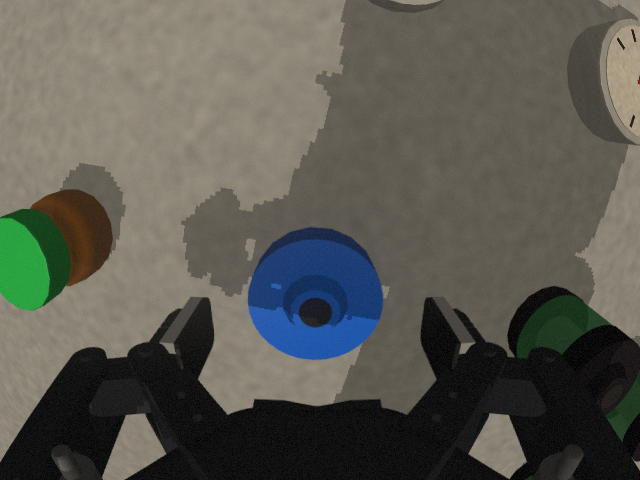

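```bash
python3 - <<'E'
from h import *
np.set_printoptions(suppress=True,precision=3)
ctrl.get_image("top");s=ctrl.read_state();print(s["qpos"],s["qd"],s["eef_pos"],s["tau"],toolR(s)[:,0])
E
```

```text
[ 0.017  0.771 -0.103  2.161  0.335  0.234 -1.72 ] [ 0.     0.002 -0.003  0.001  0.01   0.001 -0.01 ] [466.605  -4.77   13.654] [  0.033 -48.577  -0.514  -4.832  -0.02    0.043   0.021] [-0.008 -0.005 -1.   ]
```

Joint 6 is pinned at 0.234, close to its 0.23 limit, so the arm stopped short. A tilt about the jaw axis, tips toward the base, frees joint 6 and keeps the pads square to the ring.

Emit:
servo_tool([
  {"dx":-0.015,"dy":0.002,"dz":-0.0016,"wx":0,"wy":0,"wz":-0.8,"fingers":0},
  {"dx":-0.005,"dy":0.002,"dz":0,"wx":0,"wy":0,"wz":-0.8,"fingers":0},
  {"dx":0,"dy":0,"dz":0,"wx":0,"wy":0,"wz":0,"fingers":0},
  {"dx":0,"dy":0,"dz":0,"wx":0,"wy":0,"wz":0,"fingers":0},
  {"dx":0,"dy":0,"dz":0,"wx":0,"wy":0,"wz":0,"fingers":0},
])

```text
clock: 14.05
eef_pos: [467.9, -3.2, 27.8]
tool_rot: [-1.557, 1.392, -2.893]
force: [-0.3, 0.1, -0.4]
width: 85.3
```

```bash
python3 - <<'E'
from h import *
np.set_printoptions(suppress=True,precision=3)
togo([469.2,-3,3])
s=ctrl.read_state();print(s["qpos"],s["eef_pos"],toolR(s))
E
```

```text
pos [467.9  -3.2  27.8] F [-0.3  0.1 -0.4] w 85.3 t 14.05 tool delta mm [24.1  5.7  0. ] units [0.032 0.008 0.   ]
[ 0.039  0.791 -0.176  2.     0.29   0.556 -1.693] [467.876  -3.23   27.751] [[-0.172  0.957  0.233]
 [-0.044  0.229 -0.972]
 [-0.984 -0.178  0.002]]
```

Emit:
servo_tool([
  {"dx":0.016,"dy":0.003,"dz":0,"wx":0,"wy":0,"wz":0,"fingers":0},
  {"dx":0.016,"dy":0.003,"dz":0,"wx":0,"wy":0,"wz":0,"fingers":0},
  {"dx":0,"dy":0,"dz":0,"wx":0,"wy":0,"wz":0,"fingers":0},
  {"dx":0,"dy":0,"dz":0,"wx":0,"wy":0,"wz":0,"fingers":0},
  {"dx":0,"dy":0,"dz":0,"wx":0,"wy":0,"wz":0,"fingers":0},
])

```text
clock: 14.68
eef_pos: [469.5, -2.8, 3.5]
tool_rot: [-1.558, 1.394, -2.893]
force: [0.2, -0.1, -0.6]
width: 85.4
```

```bash
python3 - <<'E'
from h import *
np.set_printoptions(suppress=True,precision=3)
togo([469.2,-3,3])
s=ctrl.read_state();print(s["qpos"])
im=ctrl.get_image("wrist");cv2.imwrite("pics/w11.png",im[:,:,::-1])
E
```

```text
pos [469.5  -2.8   3.5] F [ 0.2 -0.1 -0.6] w 85.4 t 14.68 tool delta mm [ 0.6 -0.3  0.1] units [ 0.001 -0.     0.   ]
[ 0.029  0.836 -0.16   2.     0.304  0.508 -1.705]
```

View pics/w11.png

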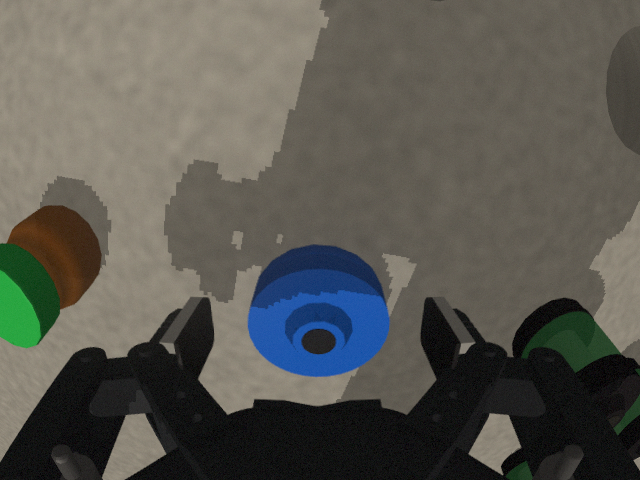

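Ring at (319,310), centred between the pads. Closing.

Emit:
servo_tool([
  {"dx":0,"dy":0,"dz":0,"wx":0,"wy":0,"wz":0,"fingers":1},
  {"dx":0,"dy":0,"dz":0,"wx":0,"wy":0,"wz":0,"fingers":1},
  {"dx":0,"dy":0,"dz":0,"wx":0,"wy":0,"wz":0,"fingers":1},
  {"dx":0,"dy":0,"dz":0,"wx":0,"wy":0,"wz":0,"fingers":1},
  {"dx":0,"dy":0,"dz":0,"wx":0,"wy":0,"wz":0,"fingers":1},
])

```text
clock: 15.35
eef_pos: [469.6, -3.0, 4.2]
tool_rot: [-1.555, 1.394, -2.891]
force: [-0.0, 0.0, 7.4]
width: 53.8
```

```bash
python3 - <<'E'
from h import *
togo([469.2,-3,3])
im=ctrl.get_image("wrist");cv2.imwrite("pics/w12.png",im[200:480,120:520,::-1])
im=ctrl.get_image("scene");cv2.imwrite("pics/s12.png",cv2.resize(im[200:320,230:390,::-1],(640,480)))
E
```

```text
pos [469.6  -3.    4.2] F [-0.   0.   7.4] w 53.8 t 15.35 tool delta mm [ 1.2 -0.2 -0.1] units [ 0.0016 -0.0003 -0.0001]
```

View pics/w12.png

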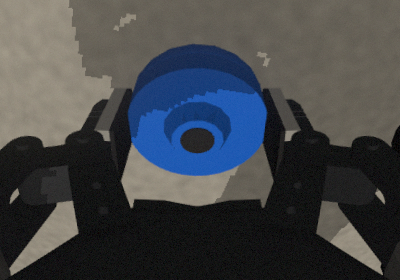

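View pics/s12.png

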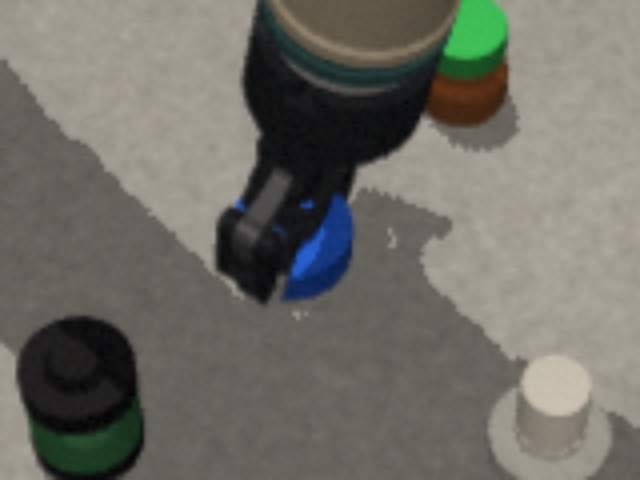

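Gripped. Lift 150 mm and carry it to the port, keeping the tilt.

Emit:
servo_tool([
  {"dx":-0.02,"dy":-0.0036,"dz":0,"wx":0,"wy":0,"wz":0,"fingers":1},
  {"dx":-0.05,"dy":-0.009,"dz":0,"wx":0,"wy":0,"wz":0,"fingers":1},
  {"dx":-0.066,"dy":-0.012,"dz":0,"wx":0,"wy":0,"wz":0,"fingers":1},
  {"dx":-0.06,"dy":-0.011,"dz":0,"wx":0,"wy":0,"wz":0,"fingers":1},
  {"dx":-0.0059,"dy":0.032,"dz":-0.0591,"wx":0,"wy":0,"wz":0,"fingers":1},
])

```text
clock: 16.08
eef_pos: [484.3, 42.4, 156.8]
tool_rot: [-1.533, 1.399, -2.877]
force: [1.8, 1.1, -0.7]
width: 53.7
```

Emit:
servo_tool([
  {"dx":-0.0059,"dy":0.032,"dz":-0.0591,"wx":0,"wy":0,"wz":0,"fingers":1},
  {"dx":-0.0059,"dy":0.032,"dz":-0.0591,"wx":0,"wy":0,"wz":0,"fingers":1},
  {"dx":-0.0059,"dy":0.032,"dz":-0.0591,"wx":0,"wy":0,"wz":0,"fingers":1},
  {"dx":-0.0059,"dy":0.032,"dz":-0.0591,"wx":0,"wy":0,"wz":0,"fingers":1},
  {"dx":-0.0059,"dy":0.032,"dz":-0.0591,"wx":0,"wy":0,"wz":0,"fingers":1},
])

```text
clock: 16.7
eef_pos: [549.4, 291.5, 153.7]
tool_rot: [-1.558, 1.393, -2.894]
force: [-0.1, -0.2, -0.6]
width: 53.8
```

Emit:
servo_tool([
  {"dx":0,"dy":0,"dz":0,"wx":0,"wy":0,"wz":0,"fingers":1},
  {"dx":0,"dy":0,"dz":0,"wx":0,"wy":0,"wz":0,"fingers":1},
  {"dx":0,"dy":0,"dz":0,"wx":0,"wy":0,"wz":0,"fingers":1},
  {"dx":0,"dy":0,"dz":0,"wx":0,"wy":0,"wz":0,"fingers":1},
])

```text
clock: 17.2
eef_pos: [549.6, 288.8, 153.2]
tool_rot: [-1.554, 1.393, -2.892]
force: [0.0, -0.2, -0.1]
width: 53.3
```

```bash
python3 - <<'E'
from h import *
np.set_printoptions(suppress=True,precision=3)
togo([549.8,290,106]);print(ctrl.read_state()["qpos"],toolR())
togo([549.8,290,96.2])
w=ctrl.get_image("wrist");im=ctrl.get_image("scene")
a=im[100:220,380:490,::-1];a=cv2.resize(a,(440,480),interpolation=cv2.INTER_CUBIC)
b=cv2.resize(w[150:430,220:420,::-1],(343,480));cv2.imwrite("pics/s13.png",np.hstack([a,b]))
E
```

```text
pos [549.6 288.8 153.2] F [ 0.  -0.2 -0.1] w 53.3 t 17.2 tool delta mm [46.3  8.8 -1.3] units [ 0.062  0.012 -0.002]
[-0.355  0.774 -0.268  1.494  0.15   1.069 -1.986] [[-0.171  0.958  0.232]
 [-0.044  0.228 -0.973]
 [-0.984 -0.177  0.003]]
pos [549.6 288.8 153.2] F [ 0.  -0.2 -0.1] w 53.3 t 17.2 tool delta mm [56.  10.6 -1.3] units [ 0.075  0.014 -0.002]
```

View pics/s13.png

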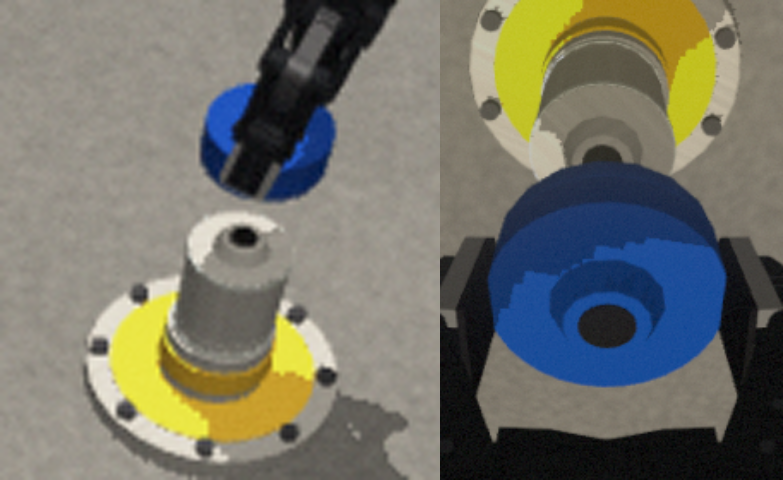

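Emit:
servo_tool([
  {"dx":0.03,"dy":0.006,"dz":-0.0017,"wx":0,"wy":0,"wz":0,"fingers":1},
  {"dx":0.032,"dy":0.006,"dz":0,"wx":0,"wy":0,"wz":0,"fingers":1},
  {"dx":0,"dy":0,"dz":0,"wx":0,"wy":0,"wz":0,"fingers":1},
  {"dx":0,"dy":0,"dz":0,"wx":0,"wy":0,"wz":0,"fingers":1},
  {"dx":0,"dy":0,"dz":0,"wx":0,"wy":0,"wz":0,"fingers":1},
])

```text
clock: 17.92
eef_pos: [550.4, 291.8, 106.7]
tool_rot: [-1.561, 1.395, -2.897]
force: [0.5, 0.3, -0.9]
width: 53.6
```

Emit:
servo_tool([
  {"dx":0.004,"dy":0.0007,"dz":0,"wx":0,"wy":0,"wz":0,"fingers":1},
  {"dx":0.004,"dy":0.0007,"dz":0,"wx":0,"wy":0,"wz":0,"fingers":1},
  {"dx":0.003,"dy":0.0006,"dz":0,"wx":0,"wy":0,"wz":0,"fingers":1},
  {"dx":0,"dy":0,"dz":0,"wx":0,"wy":0,"wz":0,"fingers":1},
  {"dx":0,"dy":0,"dz":0,"wx":0,"wy":0,"wz":0,"fingers":1},
])

```text
clock: 18.55
eef_pos: [549.7, 291.5, 97.1]
tool_rot: [-1.558, 1.393, -2.894]
force: [0.4, -0.1, -1.2]
width: 53.5
```

Emit:
servo_tool([
  {"dx":0.0015,"dy":0.0003,"dz":0.001,"wx":0,"wy":0,"wz":0,"fingers":1},
  {"dx":0.001,"dy":0.0002,"dz":0,"wx":0,"wy":0,"wz":0,"fingers":1},
  {"dx":0,"dy":0,"dz":0,"wx":0,"wy":0,"wz":0,"fingers":1},
])

```text
clock: 18.92
eef_pos: [550.0, 291.0, 96.2]
tool_rot: [-1.56, 1.394, -2.896]
force: [-0.7, -0.0, 5.0]
width: 53.5
```

```bash
python3 - <<'E'
from h import *
togo([549.8,290,96.2])
w=ctrl.get_image("wrist");im=ctrl.get_image("scene")
a=im[100:220,380:490,::-1];a=cv2.resize(a,(440,480),interpolation=cv2.INTER_CUBIC)
b=cv2.resize(w[150:430,220:420,::-1],(343,480));cv2.imwrite("pics/s14.png",np.hstack([a,b]))
E
```

```text
pos [550.  291.   96.2] F [-0.7 -0.   5. ] w 53.5 t 18.93 tool delta mm [ 0.1 -0.4  1. ] units [ 0.0002 -0.0006  0.0013]
```

View pics/s14.png

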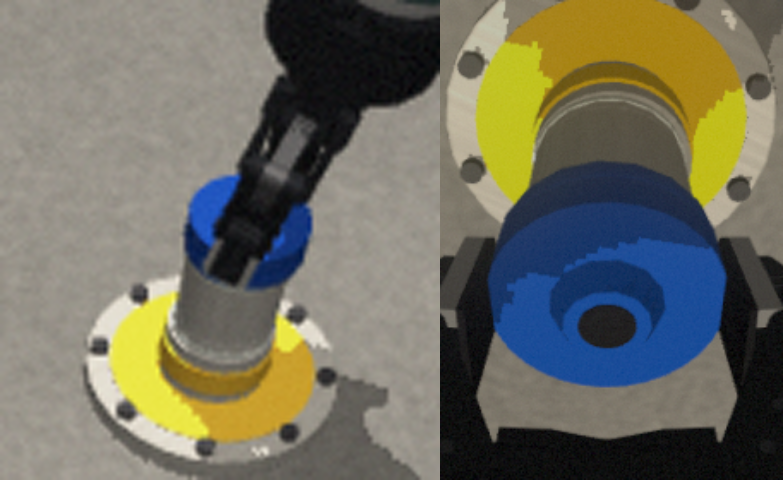

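Contact at z=96.2, as predicted for seated. Releasing and retreating.

Emit:
servo_tool([
  {"dx":0,"dy":0,"dz":0,"wx":0,"wy":0,"wz":0,"fingers":0},
  {"dx":0,"dy":0,"dz":0,"wx":0,"wy":0,"wz":0,"fingers":0},
  {"dx":0,"dy":0,"dz":0,"wx":0,"wy":0,"wz":0,"fingers":0},
  {"dx":0,"dy":0,"dz":0,"wx":0,"wy":0,"wz":0,"fingers":0},
  {"dx":0,"dy":0,"dz":0,"wx":0,"wy":0,"wz":0,"fingers":0},
])

```text
clock: 19.65
eef_pos: [549.9, 290.7, 95.1]
tool_rot: [-1.558, 1.393, -2.893]
force: [0.1, -0.3, -0.1]
width: 85.6
```

Emit:
servo_tool([
  {"dx":-0.03,"dy":-0.0054,"dz":0,"wx":0,"wy":0,"wz":0,"fingers":0},
  {"dx":-0.06,"dy":-0.011,"dz":0,"wx":0,"wy":0,"wz":0,"fingers":0},
  {"dx":-0.03,"dy":-0.0054,"dz":0,"wx":0,"wy":0,"wz":0,"fingers":0},
  {"dx":0,"dy":0,"dz":0,"wx":0,"wy":0,"wz":0,"fingers":0},
  {"dx":0,"dy":0,"dz":0,"wx":0,"wy":0,"wz":0,"fingers":0},
])

```text
clock: 20.27
eef_pos: [549.1, 290.4, 185.7]
tool_rot: [-1.555, 1.392, -2.89]
force: [-0.7, -0.1, -0.7]
width: 85.6
```

```bash
python3 - <<'E'
from h import *
np.set_printoptions(suppress=True,precision=3)
for i in range(2): im=ctrl.get_image("scene")
togo([471,-132,170]);print(toolR())
a=im[100:220,380:490,::-1];a=cv2.resize(a,(440,480),interpolation=cv2.INTER_CUBIC)
w=ctrl.get_image("wrist");b=cv2.resize(w[150:430,220:420,::-1],(343,480));cv2.imwrite("pics/s15.png",np.hstack([a,b]))
k=ctrl.silhouettes("ring_mid","scene")[0]
y,x=np.nonzero(k["region"]);e=[(x.min()+x.max())/2,(y.min()+y.max())/2,x.max()-x.min()+1,y.max()-y.min()+1]
print(k["conf"],e,*fitext([("scene",e)],[(28,0),(28,20),(10,27)],(549,290),92))
k=ctrl.silhouettes("ring_mid","wrist")[0]
y,x=np.nonzero(k["region"]);e=[(x.min()+x.max())/2,(y.min()+y.max())/2,x.max()-x.min()+1,y.max()-y.min()+1]
print(k["conf"],e,*fitext([("wrist",e)],[(28,0),(28,20),(10,27)],(549,290),92))
E
```

```text
pos [549.  290.3 185.3] F [ 0.3  0.  -1. ] w 85.5 t 20.38 tool delta mm [  47.4 -168.6  392.4] units [ 0.063 -0.225  0.523]
[[-0.174  0.957  0.233]
 [-0.045  0.229 -0.972]
 [-0.984 -0.179  0.003]]
0.76 [np.float64(441.5), np.float64(157.5), np.int64(32), np.int64(28)] [549.482 294.491] [-0.3 -0.7  0.2  0.6]
0.82 [np.float64(315.5), np.float64(221.0), np.int64(92), np.int64(93)] [551.164 290.433] [-0.8 -0.7  0.8  1.2]
```

View pics/s15.png

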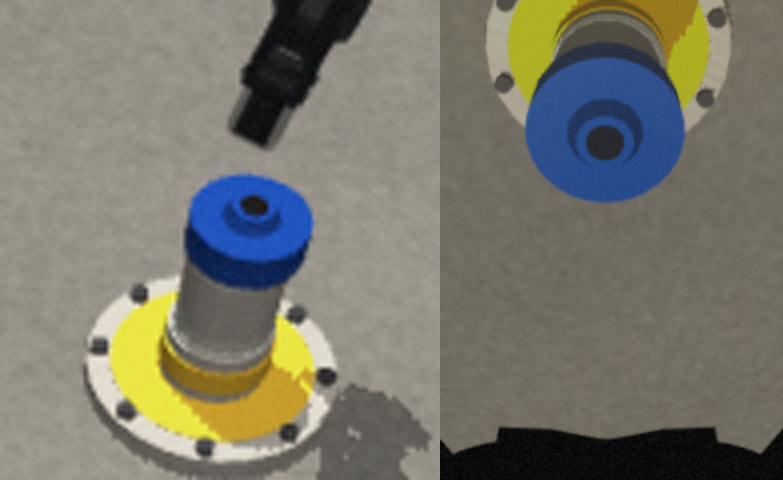

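The ring is seated upright (wrist fit 551,290 mm). On to the sight glass.

Emit:
servo_tool([
  {"dx":0.006,"dy":-0.0321,"dz":0.0747,"wx":0,"wy":0,"wz":0,"fingers":0},
  {"dx":0.006,"dy":-0.0321,"dz":0.0747,"wx":0,"wy":0,"wz":0,"fingers":0},
  {"dx":0.006,"dy":-0.0321,"dz":0.0747,"wx":0,"wy":0,"wz":0,"fingers":0},
  {"dx":0.006,"dy":-0.0321,"dz":0.0747,"wx":0,"wy":0,"wz":0,"fingers":0},
  {"dx":0.006,"dy":-0.0321,"dz":0.0747,"wx":0,"wy":0,"wz":0,"fingers":0},
])

```text
clock: 21.15
eef_pos: [495.5, -12.0, 186.3]
tool_rot: [-1.558, 1.393, -2.893]
force: [1.3, -0.3, -0.2]
width: 85.3
```

Emit:
servo_tool([
  {"dx":0.006,"dy":-0.0321,"dz":0.0747,"wx":0,"wy":0,"wz":0,"fingers":0},
  {"dx":0.006,"dy":-0.0321,"dz":0.0747,"wx":0,"wy":0,"wz":0,"fingers":0},
  {"dx":0,"dy":0,"dz":0,"wx":0,"wy":0,"wz":0,"fingers":0},
  {"dx":0,"dy":0,"dz":0,"wx":0,"wy":0,"wz":0,"fingers":0},
  {"dx":0,"dy":0,"dz":0,"wx":0,"wy":0,"wz":0,"fingers":0},
])

```text
clock: 21.78
eef_pos: [475.0, -128.5, 186.3]
tool_rot: [-1.564, 1.394, -2.897]
force: [0.3, -0.1, -0.1]
width: 85.3
```

```bash
python3 - <<'E'
from h import *
np.set_printoptions(suppress=True,precision=3)
ctrl.get_image("wrist")
togo([471,-132,18]);print(ctrl.read_state()["qpos"])
im=ctrl.get_image("wrist");cv2.imwrite("pics/w16.png",im[:,:,::-1])
for k in ctrl.silhouettes("glass_mid","wrist")[:5]:
    y,x=np.nonzero(k["region"]);e=[(x.min()+x.max())/2,(y.min()+y.max())/2,x.max()-x.min()+1,y.max()-y.min()+1]
    print(k["conf"],e,*fitext([("wrist",e)],[(24,0),(24,60),(10,67)],(471,-132)))
print("ring hole scene",proj("scene",[549.3,290.3,119]),atz("scene",(443.5,151.5),119))
k=ctrl.silhouettes("ring_mid","top")[0]
y,x=np.nonzero(k["region"]);e=[(x.min()+x.max())/2,(y.min()+y.max())/2,x.max()-x.min()+1,y.max()-y.min()+1]
print(k["conf"],e,*fitext([("top",e)],[(28,0),(28,20),(10,27)],(549,290),92))
E
```

```text
pos [ 475.  -128.6  186.3] F [ 0.3 -0.1  0.5] w 85.5 t 21.82 tool delta mm [166.5  25.1   2.1] units [0.222 0.034 0.003]
[ 0.312  0.553 -0.23   1.857  0.227  0.924 -1.381]
0.94 [np.float64(322.0), np.float64(193.5), np.int64(67), np.int64(80)] [ 472.762 -135.075] [ 0.8 -0.5 -0.8  0.4]
0.94 [np.float64(423.5), np.float64(257.5), np.int64(66), np.int64(78)] [ 434.993 -237.451] [-0.6 -0.4  0.6  0.6]
0.8 [np.float64(368.5), np.float64(331.0), np.int64(54), np.int64(73)] [ 341.025 -215.249] [ 0.1 -0.5 -0.1  0.6]
0.62 [np.float64(499.0), np.float64(272.0), np.int64(67), np.int64(73)] [ 437.018 -322.301] [ 0.1 -0.3 -0.   0.3]
ring hole scene [441.581 151.841] [551.401 293.353 119.   ]
0.3 [np.float64(171.5), np.float64(208.5), np.int64(62), np.int64(60)] [507.193 277.911] [  4.5  22.  -23.5  -5.6]
```

View pics/w16.png

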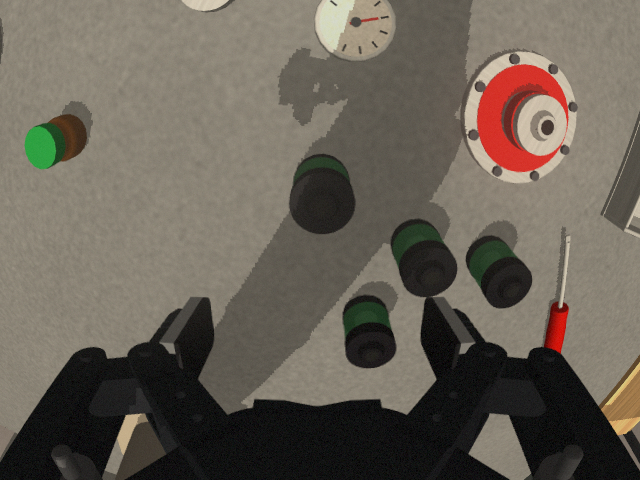

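The sight glass at (322,193) is the leftmost of the group and reads (472,-134). Descending on it.

Emit:
servo_tool([
  {"dx":0.055,"dy":0.0075,"dz":0.0043,"wx":0,"wy":0,"wz":0,"fingers":0},
  {"dx":0.06,"dy":0.008,"dz":0,"wx":0,"wy":0,"wz":0,"fingers":0},
  {"dx":0.06,"dy":0.008,"dz":0,"wx":0,"wy":0,"wz":0,"fingers":0},
  {"dx":0.0477,"dy":0.0068,"dz":0,"wx":0,"wy":0,"wz":0,"fingers":0},
  {"dx":0,"dy":0,"dz":0,"wx":0,"wy":0,"wz":0,"fingers":0},
])

```text
clock: 22.6
eef_pos: [466.5, -134.8, 16.1]
tool_rot: [-1.57, 1.388, -2.904]
force: [-0.2, -0.2, -0.0]
width: 85.7
```

Emit:
servo_tool([
  {"dx":0,"dy":0,"dz":0,"wx":0,"wy":0,"wz":0,"fingers":0},
  {"dx":0,"dy":0,"dz":0,"wx":0,"wy":0,"wz":0,"fingers":0},
  {"dx":0,"dy":0,"dz":0,"wx":0,"wy":0,"wz":0,"fingers":0},
])

```text
clock: 22.98
eef_pos: [469.2, -135.8, 19.1]
tool_rot: [-1.552, 1.395, -2.888]
force: [0.1, 0.9, 0.1]
width: 85.1
```

```bash
python3 - <<'E'
from h import *
np.set_printoptions(suppress=True,precision=3)
togo([468.5,-134,18]);print(ctrl.read_state()["qpos"])
im=ctrl.get_image("wrist");cv2.imwrite("pics/w17.png",im[:,:,::-1])
E
```

```text
pos [ 469.2 -135.8   19.1] F [0.1 0.9 0.1] w 85.1 t 22.98 tool delta mm [ 1.2 -0.1 -2. ] units [ 0.002 -0.    -0.003]
[ 0.266  0.814 -0.144  1.964  0.336  0.556 -1.479]
```

View pics/w17.png

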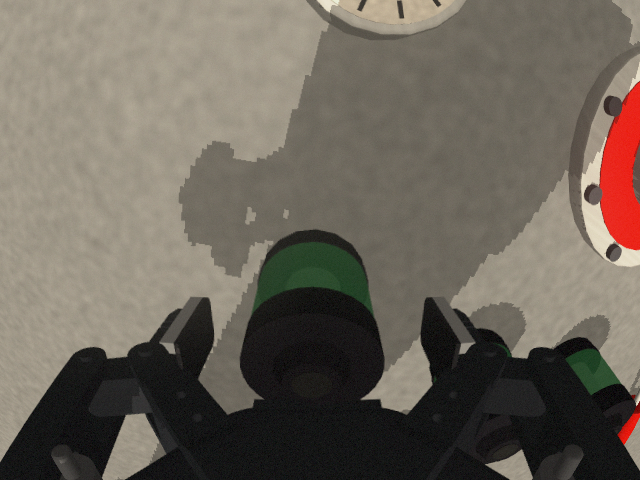

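Emit:
servo_tool([
  {"dx":0,"dy":0,"dz":-0.003,"wx":0,"wy":0,"wz":0,"fingers":0},
  {"dx":0,"dy":0,"dz":0,"wx":0,"wy":0,"wz":0,"fingers":0},
  {"dx":0,"dy":0,"dz":0,"wx":0,"wy":0,"wz":0,"fingers":1},
  {"dx":0,"dy":0,"dz":0,"wx":0,"wy":0,"wz":0,"fingers":1},
  {"dx":0,"dy":0,"dz":0,"wx":0,"wy":0,"wz":0,"fingers":1},
])

```text
clock: 23.65
eef_pos: [467.9, -133.6, 18.2]
tool_rot: [-1.556, 1.393, -2.892]
force: [-0.2, -0.2, 2.7]
width: 46.8
```

Emit:
servo_tool([
  {"dx":0,"dy":0,"dz":0,"wx":0,"wy":0,"wz":0,"fingers":1},
  {"dx":0,"dy":0,"dz":0,"wx":0,"wy":0,"wz":0,"fingers":1},
  {"dx":0,"dy":0,"dz":0,"wx":0,"wy":0,"wz":0,"fingers":1},
])

```text
clock: 24.02
eef_pos: [467.9, -133.6, 18.2]
tool_rot: [-1.556, 1.393, -2.892]
force: [-0.3, 0.1, 4.7]
width: 46.8
```

```bash
python3 - <<'E'
from h import *
np.set_printoptions(suppress=True,precision=3)
togo([468.5,-134,18]);print(toolR())
im=ctrl.get_image("wrist");cv2.imwrite("pics/w18.png",im[200:480,120:520,::-1])
E
```

```text
pos [ 467.9 -133.6   18.2] F [-0.3  0.1  4.7] w 46.8 t 24.02 tool delta mm [0.1 0.5 0.5] units [0.    0.001 0.001]
[[-0.171  0.957  0.233]
 [-0.044  0.229 -0.972]
 [-0.984 -0.177  0.003]]
```

View pics/w18.png

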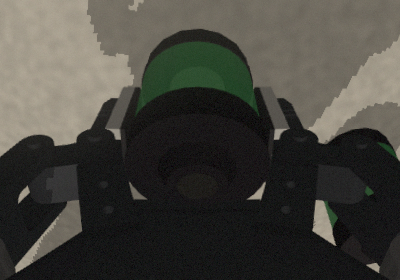

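Emit:
servo_tool([
  {"dx":-0.02,"dy":-0.0036,"dz":0,"wx":0,"wy":0,"wz":0,"fingers":1},
  {"dx":-0.05,"dy":-0.009,"dz":0,"wx":0,"wy":0,"wz":0,"fingers":1},
  {"dx":-0.06,"dy":-0.011,"dz":0,"wx":0,"wy":0,"wz":0,"fingers":1},
  {"dx":-0.06,"dy":-0.011,"dz":0,"wx":0,"wy":0,"wz":0,"fingers":1},
  {"dx":-0.029,"dy":-0.005,"dz":0,"wx":0,"wy":0,"wz":0,"fingers":1},
])

```text
clock: 24.7
eef_pos: [468.2, -133.1, 187.6]
tool_rot: [-1.552, 1.396, -2.887]
force: [-0.7, 0.5, -3.2]
width: 47.0
```

Emit:
servo_tool([
  {"dx":-0.0061,"dy":0.0329,"dz":-0.075,"wx":0,"wy":0,"wz":0,"fingers":1},
  {"dx":-0.0061,"dy":0.0329,"dz":-0.075,"wx":0,"wy":0,"wz":0,"fingers":1},
  {"dx":-0.0061,"dy":0.0329,"dz":-0.075,"wx":0,"wy":0,"wz":0,"fingers":1},
  {"dx":-0.0061,"dy":0.0329,"dz":-0.075,"wx":0,"wy":0,"wz":0,"fingers":1},
  {"dx":-0.0061,"dy":0.0329,"dz":-0.075,"wx":0,"wy":0,"wz":0,"fingers":1},
])

```text
clock: 25.32
eef_pos: [523.7, 171.3, 185.2]
tool_rot: [-1.557, 1.393, -2.893]
force: [0.5, -0.9, -3.2]
width: 46.7
```

Emit:
servo_tool([
  {"dx":-0.0061,"dy":0.0329,"dz":-0.075,"wx":0,"wy":0,"wz":0,"fingers":1},
  {"dx":-0.0061,"dy":0.0329,"dz":-0.075,"wx":0,"wy":0,"wz":0,"fingers":1},
  {"dx":0,"dy":0,"dz":0,"wx":0,"wy":0,"wz":0,"fingers":1},
  {"dx":0,"dy":0,"dz":0,"wx":0,"wy":0,"wz":0,"fingers":1},
  {"dx":0,"dy":0,"dz":0,"wx":0,"wy":0,"wz":0,"fingers":1},
])

```text
clock: 25.95
eef_pos: [546.7, 288.6, 184.9]
tool_rot: [-1.549, 1.392, -2.887]
force: [0.5, 0.8, -3.0]
width: 46.7
```

```bash
python3 - <<'E'
from h import *
np.set_printoptions(suppress=True,precision=3)
for i in range(2): im=ctrl.get_image("scene")
togo([546.7,290.5,142]);print(toolR())
w=ctrl.get_image("wrist")
a=im[60:220,370:500,::-1];a=cv2.resize(a,(390,480),interpolation=cv2.INTER_CUBIC)
b=cv2.resize(w[100:430,200:440,::-1],(349,480));cv2.imwrite("pics/s19.png",np.hstack([a,b]))
E
```

```text
pos [546.8 289.  185.1] F [ 0.1  0.1 -3.9] w 47.0 t 26.05 tool delta mm [42.4  7.9 -1.6] units [ 0.057  0.011 -0.002]
[[-0.171  0.958  0.231]
 [-0.044  0.227 -0.973]
 [-0.984 -0.177  0.003]]
```

View pics/s19.png

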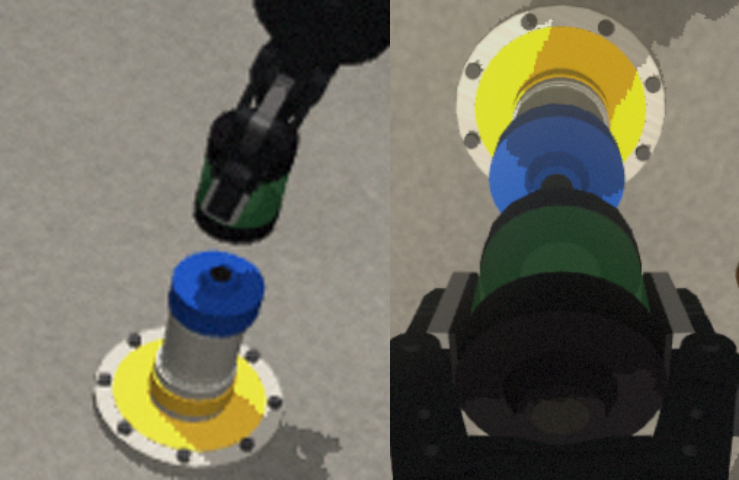

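Emit:
servo_tool([
  {"dx":0.028,"dy":0.0055,"dz":-0.0022,"wx":0,"wy":0,"wz":0,"fingers":1},
  {"dx":0.028,"dy":0.005,"dz":0,"wx":0,"wy":0,"wz":0,"fingers":1},
  {"dx":0,"dy":0,"dz":0,"wx":0,"wy":0,"wz":0,"fingers":1},
  {"dx":0,"dy":0,"dz":0,"wx":0,"wy":0,"wz":0,"fingers":1},
  {"dx":0,"dy":0,"dz":0,"wx":0,"wy":0,"wz":0,"fingers":1},
])

```text
clock: 26.72
eef_pos: [547.1, 292.6, 143.3]
tool_rot: [-1.561, 1.395, -2.897]
force: [-0.1, 0.8, -2.7]
width: 47.1
```

```bash
python3 - <<'E'
from h import *
togo([546.7,290.5,130.2])
w=ctrl.get_image("wrist");im=ctrl.get_image("scene")
a=im[60:220,370:500,::-1];a=cv2.resize(a,(390,480),interpolation=cv2.INTER_CUBIC)
b=cv2.resize(w[100:430,200:440,::-1],(349,480));cv2.imwrite("pics/s20.png",np.hstack([a,b]))
E
```

```text
pos [547.1 292.6 143.3] F [-0.1  0.8 -2.7] w 47.1 t 26.73 tool delta mm [13.1  1.4  1.9] units [0.0175 0.0019 0.0026]
```

View pics/s20.png

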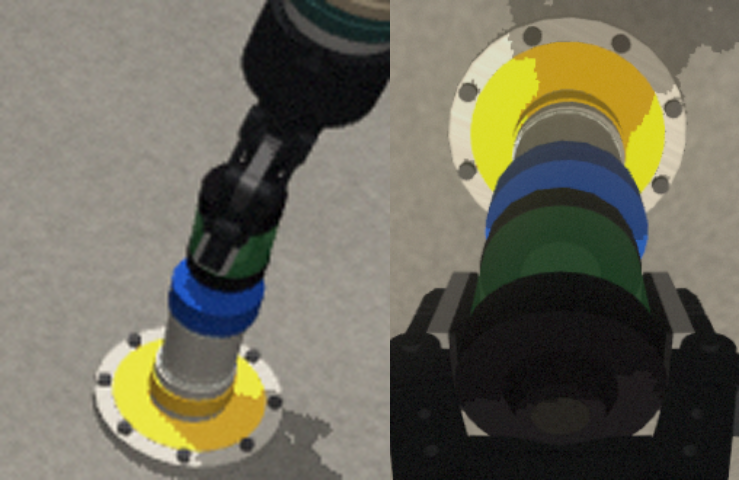

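Emit:
servo_tool([
  {"dx":0.001,"dy":0,"dz":0.0022,"wx":0,"wy":0,"wz":0,"fingers":1},
  {"dx":0.004,"dy":0.0007,"dz":0,"wx":0,"wy":0,"wz":0,"fingers":1},
  {"dx":0.004,"dy":0.0007,"dz":0,"wx":0,"wy":0,"wz":0,"fingers":1},
  {"dx":0.004,"dy":0.0007,"dz":0,"wx":0,"wy":0,"wz":0,"fingers":1},
  {"dx":0,"dy":0,"dz":0,"wx":0,"wy":0,"wz":0,"fingers":1},
])

```text
clock: 27.45
eef_pos: [546.4, 290.5, 131.9]
tool_rot: [-1.557, 1.392, -2.892]
force: [0.4, 0.4, -2.5]
width: 46.8
```

Emit:
servo_tool([
  {"dx":0,"dy":0,"dz":0,"wx":0,"wy":0,"wz":0,"fingers":1},
  {"dx":0.001,"dy":0,"dz":0,"wx":0,"wy":0,"wz":0,"fingers":1},
  {"dx":0,"dy":0,"dz":0,"wx":0,"wy":0,"wz":0,"fingers":1},
])

```text
clock: 27.82
eef_pos: [546.5, 290.6, 131.6]
tool_rot: [-1.558, 1.393, -2.893]
force: [0.3, 0.4, -3.0]
width: 46.9
```

Emit:
servo_tool([
  {"dx":0.0015,"dy":0.0003,"dz":0,"wx":0,"wy":0,"wz":0,"fingers":1},
  {"dx":0.001,"dy":0,"dz":0,"wx":0,"wy":0,"wz":0,"fingers":1},
  {"dx":0,"dy":0,"dz":0,"wx":0,"wy":0,"wz":0,"fingers":1},
  {"dx":0,"dy":0,"dz":0,"wx":0,"wy":0,"wz":0,"fingers":1},
])

```text
clock: 28.32
eef_pos: [546.6, 290.7, 130.2]
tool_rot: [-1.559, 1.394, -2.894]
force: [-0.8, -0.5, 2.3]
width: 47.0
```

```bash
python3 - <<'E'
from h import *
togo([546.7,290.5,130.2])
w=ctrl.get_image("wrist");im=ctrl.get_image("scene")
a=im[60:220,370:500,::-1];a=cv2.resize(a,(390,480),interpolation=cv2.INTER_CUBIC)
b=cv2.resize(w[100:430,200:440,::-1],(349,480));cv2.imwrite("pics/s21.png",np.hstack([a,b]))
E
```

```text
pos [546.6 290.7 130.2] F [-0.8 -0.5  2.3] w 47.0 t 28.32 tool delta mm [0.  0.  0.2] units [0.     0.     0.0003]
```

View pics/s21.png

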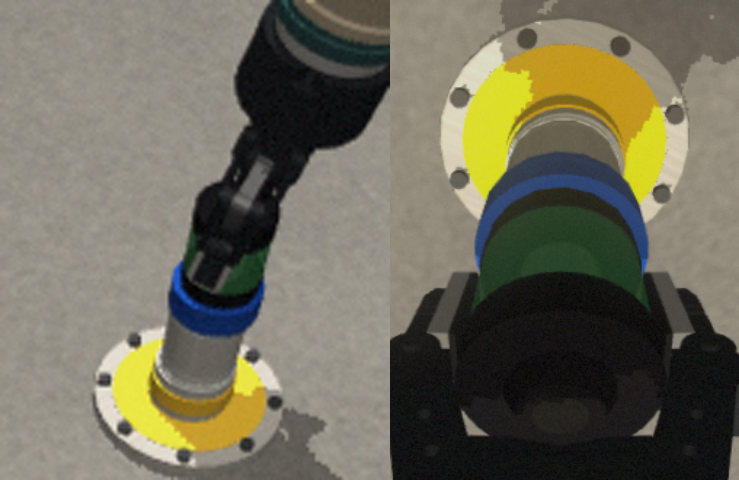

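The glass made contact at 130.2, the predicted seat, and is concentric with the ring. Release.

Emit:
servo_tool([
  {"dx":0,"dy":0,"dz":0,"wx":0,"wy":0,"wz":0,"fingers":0},
  {"dx":0,"dy":0,"dz":0,"wx":0,"wy":0,"wz":0,"fingers":0},
  {"dx":0,"dy":0,"dz":0,"wx":0,"wy":0,"wz":0,"fingers":0},
  {"dx":0,"dy":0,"dz":0,"wx":0,"wy":0,"wz":0,"fingers":0},
  {"dx":0,"dy":0,"dz":0,"wx":0,"wy":0,"wz":0,"fingers":0},
])

```text
clock: 29.05
eef_pos: [546.4, 290.6, 129.7]
tool_rot: [-1.558, 1.393, -2.894]
force: [0.4, 0.0, -0.9]
width: 85.5
```

Emit:
servo_tool([
  {"dx":-0.03,"dy":-0.0054,"dz":0,"wx":0,"wy":0,"wz":0,"fingers":0},
  {"dx":-0.06,"dy":-0.011,"dz":0,"wx":0,"wy":0,"wz":0,"fingers":0},
  {"dx":-0.04,"dy":-0.0072,"dz":0,"wx":0,"wy":0,"wz":0,"fingers":0},
  {"dx":0,"dy":0,"dz":0,"wx":0,"wy":0,"wz":0,"fingers":0},
  {"dx":0,"dy":0,"dz":0,"wx":0,"wy":0,"wz":0,"fingers":0},
])

```text
clock: 29.68
eef_pos: [545.8, 290.4, 228.1]
tool_rot: [-1.555, 1.392, -2.891]
force: [-0.2, -0.0, 0.1]
width: 85.4
```

```bash
python3 - <<'E'
from h import *
np.set_printoptions(suppress=True,precision=3)
for i in range(2): im=ctrl.get_image("scene")
togo([620.7,-2,170]);print(toolR(),ctrl.read_state()["qpos"])
w=ctrl.get_image("wrist")
a=im[60:220,370:500,::-1];a=cv2.resize(a,(390,480),interpolation=cv2.INTER_CUBIC)
b=cv2.resize(w[100:430,200:440,::-1],(349,480));cv2.imwrite("pics/s22.png",np.hstack([a,b]))
for c in("scene","wrist"):
    k=min(ctrl.silhouettes("glass_mid",c),key=lambda k:np.hypot(*(np.array(k["extent"][:2])-proj(c,[549,290,142]))))
    y,x=np.nonzero(k["region"]);e=[(x.min()+x.max())/2,(y.min()+y.max())/2,x.max()-x.min()+1,y.max()-y.min()+1]
    print(k["conf"],e,*fitext([(c,e)],[(24,0),(24,60),(10,67)],(549,290),112))
E
```

```text
pos [545.5 290.2 227.5] F [-1.  -0.1 -0.3] w 85.8 t 29.77 tool delta mm [ 56.6  15.3 301.5] units [0.075 0.02  0.402]
[[-0.174  0.957  0.233]
 [-0.045  0.229 -0.972]
 [-0.984 -0.179  0.003]] [-0.347  0.695 -0.291  1.431  0.134  1.212 -1.983]
0.85 [np.float64(446.0), np.float64(141.0), np.int64(33), np.int64(43)] [549.605 295.224] [-0.1 -0.2  0.1  0.2]
0.66 [np.float64(315.5), np.float64(218.5), np.int64(88), np.int64(108)] [551.715 291.261] [ 0.4 -0.5 -0.4  0.4]
```

View pics/s22.png

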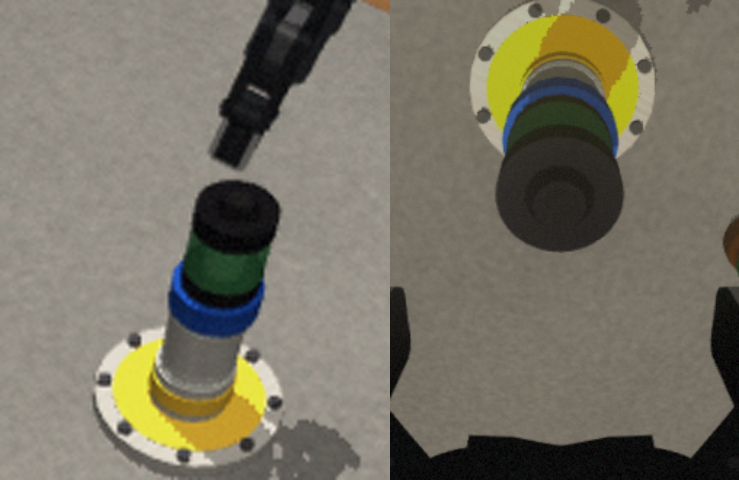

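Emit:
servo_tool([
  {"dx":0,"dy":0.0026,"dz":0.067,"wx":0,"wy":0,"wz":0,"fingers":0},
  {"dx":0,"dy":0.0026,"dz":0.067,"wx":0,"wy":0,"wz":0,"fingers":0},
  {"dx":0,"dy":0.0026,"dz":0.067,"wx":0,"wy":0,"wz":0,"fingers":0},
  {"dx":0.022,"dy":0.0026,"dz":0.067,"wx":0,"wy":0,"wz":0,"fingers":0},
  {"dx":0.022,"dy":0.0026,"dz":0.067,"wx":0,"wy":0,"wz":0,"fingers":0},
])

```text
clock: 30.55
eef_pos: [608.7, 45.6, 194.5]
tool_rot: [-1.558, 1.393, -2.894]
force: [-0.8, -0.0, -0.7]
width: 85.4
```

Emit:
servo_tool([
  {"dx":0.022,"dy":0.0026,"dz":0.067,"wx":0,"wy":0,"wz":0,"fingers":0},
  {"dx":0,"dy":0,"dz":0,"wx":0,"wy":0,"wz":0,"fingers":0},
  {"dx":0,"dy":0,"dz":0,"wx":0,"wy":0,"wz":0,"fingers":0},
  {"dx":0,"dy":0,"dz":0,"wx":0,"wy":0,"wz":0,"fingers":0},
])

```text
clock: 31.05
eef_pos: [619.3, 0.3, 179.0]
tool_rot: [-1.566, 1.394, -2.898]
force: [0.6, 0.6, 0.4]
width: 85.2
```

```bash
python3 - <<'E'
from h import *
np.set_printoptions(suppress=True,precision=3)
ctrl.get_image("wrist")
togo([618.2,-2.5,22]);print(ctrl.read_state()["qpos"])
im=ctrl.get_image("wrist");cv2.imwrite("pics/w23.png",im[:,:,::-1])
for k in ctrl.silhouettes("cap_grip","wrist")[:1]:
    y,x=np.nonzero(k["region"]);e=[(x.min()+x.max())/2,(y.min()+y.max())/2,x.max()-x.min()+1,y.max()-y.min()+1]
    print(k["conf"],e,*fitext([("wrist",e)],[(26,0),(26,14),(15,54)],(621,-2)))
E
```

```text
pos [619.3   0.2 179.1] F [-0.5 -0.2  0.2] w 85.7 t 31.1 tool delta mm [155.   25.9   2.2] units [0.207 0.035 0.003]
[ 0.076  0.74  -0.249  1.479  0.209  1.125 -1.566]
0.55 [np.float64(322.5), np.float64(183.0), np.int64(64), np.int64(69)] [621.934  -6.323] [ 0.5 -0.9 -0.5  0.8]
```

View pics/w23.png

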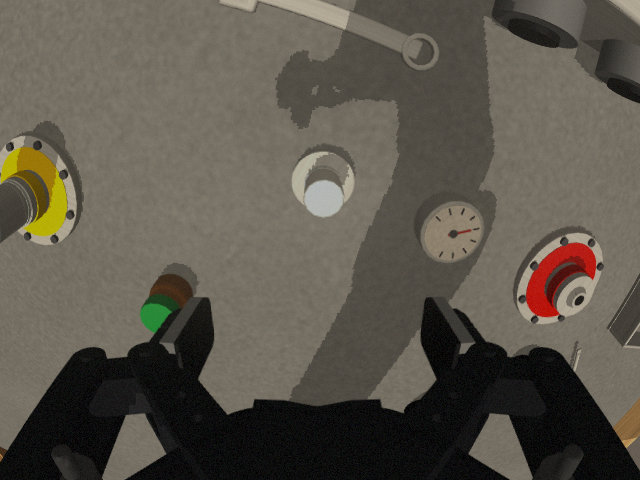

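Emit:
servo_tool([
  {"dx":0.05,"dy":0.0085,"dz":0.005,"wx":0,"wy":0,"wz":0,"fingers":0},
  {"dx":0.06,"dy":0.0102,"dz":0,"wx":0,"wy":0,"wz":0,"fingers":0},
  {"dx":0.055,"dy":0.0094,"dz":0,"wx":0,"wy":0,"wz":0,"fingers":0},
  {"dx":0.0414,"dy":0.0071,"dz":0,"wx":0,"wy":0,"wz":0,"fingers":0},
  {"dx":0,"dy":0,"dz":0,"wx":0,"wy":0,"wz":0,"fingers":0},
])

```text
clock: 31.82
eef_pos: [616.8, -5.7, 19.6]
tool_rot: [-1.564, 1.388, -2.899]
force: [-0.7, 0.2, 1.0]
width: 85.5
```

Emit:
servo_tool([
  {"dx":0,"dy":0,"dz":0,"wx":0,"wy":0,"wz":0,"fingers":0},
  {"dx":0,"dy":0,"dz":0,"wx":0,"wy":0,"wz":0,"fingers":0},
  {"dx":0,"dy":0,"dz":0,"wx":0,"wy":0,"wz":0,"fingers":0},
])

```text
clock: 32.2
eef_pos: [619.7, -6.2, 23.0]
tool_rot: [-1.555, 1.395, -2.891]
force: [-0.4, 0.1, -0.4]
width: 85.7
```

```bash
python3 - <<'E'
from h import *
togo([618.7,-4.3,22])
im=ctrl.get_image("wrist");cv2.imwrite("pics/w24.png",im[:,:,::-1])
E
```

```text
pos [619.7  -6.2  23. ] F [-0.4  0.1 -0.4] w 85.7 t 32.2 tool delta mm [ 1.1 -0.4 -2.1] units [ 0.0015 -0.0005 -0.0028]
```

View pics/w24.png

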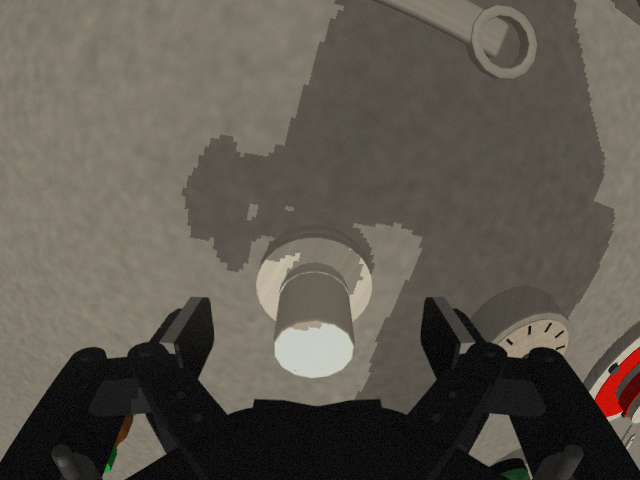

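Knob top at (314,349), about 2 mm left of the mid-plane at column 318. Correct that and close.

Emit:
servo_tool([
  {"dx":0,"dy":0,"dz":-0.0024,"wx":0,"wy":0,"wz":0,"fingers":0},
  {"dx":0,"dy":0,"dz":0,"wx":0,"wy":0,"wz":0,"fingers":0},
  {"dx":0,"dy":0,"dz":0,"wx":0,"wy":0,"wz":0,"fingers":1},
  {"dx":0,"dy":0,"dz":0,"wx":0,"wy":0,"wz":0,"fingers":1},
  {"dx":0,"dy":0,"dz":0,"wx":0,"wy":0,"wz":0,"fingers":1},
])

```text
clock: 32.88
eef_pos: [618.4, -4.5, 21.6]
tool_rot: [-1.558, 1.393, -2.893]
force: [0.5, 0.2, -0.1]
width: 32.1
```

Emit:
servo_tool([
  {"dx":0,"dy":0,"dz":0,"wx":0,"wy":0,"wz":0,"fingers":1},
  {"dx":0,"dy":0,"dz":0,"wx":0,"wy":0,"wz":0,"fingers":1},
  {"dx":0,"dy":0,"dz":0,"wx":0,"wy":0,"wz":0,"fingers":1},
  {"dx":0,"dy":0,"dz":0,"wx":0,"wy":0,"wz":0,"fingers":1},
])

```text
clock: 33.38
eef_pos: [618.7, -4.6, 21.8]
tool_rot: [-1.557, 1.393, -2.892]
force: [0.6, -0.5, 3.1]
width: 28.7
```

```bash
python3 - <<'E'
from h import *
np.set_printoptions(suppress=True,precision=3)
togo([618.7,-4.3,22]);print(toolR())
im=ctrl.get_image("wrist");cv2.imwrite("pics/w25.png",im[200:480,120:520,::-1])
E
```

```text
pos [618.7  -4.6  21.8] F [ 0.6 -0.5  3.1] w 28.7 t 33.38 tool delta mm [-0.2  0.1 -0.2] units [-0.  0. -0.]
[[-0.171  0.957  0.233]
 [-0.044  0.229 -0.972]
 [-0.984 -0.176  0.002]]
```

View pics/w25.png

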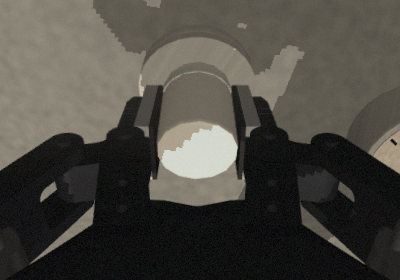

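Emit:
servo_tool([
  {"dx":-0.02,"dy":-0.0036,"dz":0,"wx":0,"wy":0,"wz":0,"fingers":1},
  {"dx":-0.055,"dy":-0.0099,"dz":0,"wx":0,"wy":0,"wz":0,"fingers":1},
  {"dx":-0.07,"dy":-0.0125,"dz":0,"wx":0,"wy":0,"wz":0,"fingers":1},
  {"dx":-0.07,"dy":-0.0125,"dz":0,"wx":0,"wy":0,"wz":0,"fingers":1},
  {"dx":-0.06,"dy":-0.011,"dz":0,"wx":0,"wy":0,"wz":0,"fingers":1},
])

```text
clock: 34.05
eef_pos: [618.1, -3.7, 233.9]
tool_rot: [-1.559, 1.394, -2.894]
force: [0.7, 0.1, -2.0]
width: 29.0
```

Emit:
servo_tool([
  {"dx":0,"dy":0,"dz":-0.0675,"wx":0,"wy":0,"wz":0,"fingers":1},
  {"dx":0,"dy":0,"dz":-0.0675,"wx":0,"wy":0,"wz":0,"fingers":1},
  {"dx":0,"dy":0,"dz":-0.0675,"wx":0,"wy":0,"wz":0,"fingers":1},
  {"dx":0,"dy":0,"dz":-0.0675,"wx":0,"wy":0,"wz":0,"fingers":1},
  {"dx":0,"dy":0,"dz":-0.0675,"wx":0,"wy":0,"wz":0,"fingers":1},
])

```text
clock: 34.67
eef_pos: [558.2, 243.6, 231.2]
tool_rot: [-1.559, 1.393, -2.894]
force: [0.8, -0.1, -2.1]
width: 28.5
```

Emit:
servo_tool([
  {"dx":0,"dy":0,"dz":-0.0675,"wx":0,"wy":0,"wz":0,"fingers":1},
  {"dx":0,"dy":0,"dz":0,"wx":0,"wy":0,"wz":0,"fingers":1},
  {"dx":0,"dy":0,"dz":0,"wx":0,"wy":0,"wz":0,"fingers":1},
  {"dx":0,"dy":0,"dz":0,"wx":0,"wy":0,"wz":0,"fingers":1},
  {"dx":0,"dy":0,"dz":0,"wx":0,"wy":0,"wz":0,"fingers":1},
])

```text
clock: 35.3
eef_pos: [547.9, 289.9, 230.6]
tool_rot: [-1.554, 1.393, -2.892]
force: [0.1, -0.1, -2.0]
width: 28.9
```

```bash
python3 - <<'E'
from h import *
np.set_printoptions(suppress=True,precision=3)
for i in range(2): im=ctrl.get_image("scene")
togo([547.7,290.7,207])
w=ctrl.get_image("wrist")
a=im[10:220,370:520,::-1];a=cv2.resize(a,(400,560),interpolation=cv2.INTER_CUBIC)
b=cv2.resize(w[100:430,200:440,::-1],(349,480));b=cv2.copyMakeBorder(b,0,80,0,0,0);cv2.imwrite("pics/s26.png",np.hstack([a,b]))
E
```

```text
pos [547.8 290.5 230.6] F [-0.1  0.3 -2.2] w 28.9 t 35.4 tool delta mm [23.2  4.2 -0.3] units [ 0.031  0.005 -0.   ]
```

View pics/s26.png

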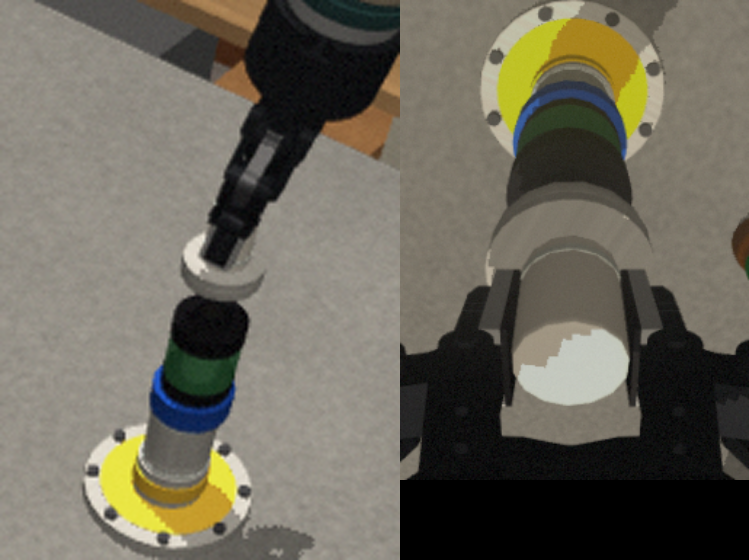

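Emit:
servo_tool([
  {"dx":0.016,"dy":0.0029,"dz":0,"wx":0,"wy":0,"wz":0,"fingers":1},
  {"dx":0.015,"dy":0.0027,"dz":0,"wx":0,"wy":0,"wz":0,"fingers":1},
  {"dx":0,"dy":0,"dz":0,"wx":0,"wy":0,"wz":0,"fingers":1},
  {"dx":0,"dy":0,"dz":0,"wx":0,"wy":0,"wz":0,"fingers":1},
  {"dx":0,"dy":0,"dz":0,"wx":0,"wy":0,"wz":0,"fingers":1},
])

```text
clock: 36.08
eef_pos: [547.6, 291.5, 207.3]
tool_rot: [-1.559, 1.394, -2.895]
force: [0.3, -0.5, -2.3]
width: 28.8
```

```bash
python3 - <<'E'
from h import *
togo([547.7,290.7,193.8])
w=ctrl.get_image("wrist");im=ctrl.get_image("scene")
togo([547.7,290.7,193.8])
a=im[10:220,370:520,::-1];a=cv2.resize(a,(400,560),interpolation=cv2.INTER_CUBIC)
b=cv2.resize(w[100:430,200:440,::-1],(349,480));b=cv2.copyMakeBorder(b,0,80,0,0,0);cv2.imwrite("pics/s27.png",np.hstack([a,b]))
E
```

```text
pos [547.6 291.5 207.3] F [ 0.3 -0.5 -2.3] w 28.8 t 36.08 tool delta mm [13.3  2.2  0.8] units [0.0177 0.003  0.001 ]
pos [547.6 291.5 207.3] F [-0.4  0.3 -2.1] w 28.4 t 36.17 tool delta mm [13.3  2.3  0.8] units [0.0177 0.003  0.001 ]
```

View pics/s27.png

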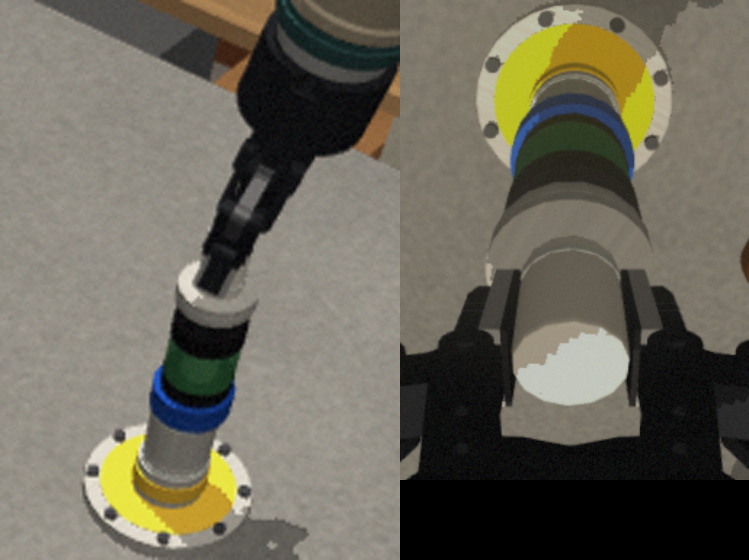

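Aligned. Lowering slowly.

Emit:
servo_tool([
  {"dx":0.004,"dy":0.0007,"dz":0.001,"wx":0,"wy":0,"wz":0,"fingers":1},
  {"dx":0.004,"dy":0.0007,"dz":0,"wx":0,"wy":0,"wz":0,"fingers":1},
  {"dx":0.004,"dy":0.0007,"dz":0,"wx":0,"wy":0,"wz":0,"fingers":1},
  {"dx":0.003,"dy":0.0005,"dz":0,"wx":0,"wy":0,"wz":0,"fingers":1},
  {"dx":0,"dy":0,"dz":0,"wx":0,"wy":0,"wz":0,"fingers":1},
])

```text
clock: 36.8
eef_pos: [547.4, 290.5, 195.2]
tool_rot: [-1.557, 1.393, -2.893]
force: [0.7, -0.2, -2.2]
width: 29.2
```

Emit:
servo_tool([
  {"dx":0,"dy":0,"dz":0,"wx":0,"wy":0,"wz":0,"fingers":1},
  {"dx":0.001,"dy":0,"dz":0,"wx":0,"wy":0,"wz":0,"fingers":1},
  {"dx":0,"dy":0,"dz":0,"wx":0,"wy":0,"wz":0,"fingers":1},
])

```text
clock: 37.17
eef_pos: [547.4, 290.5, 194.8]
tool_rot: [-1.558, 1.393, -2.893]
force: [-0.3, 0.0, -1.6]
width: 28.4
```

Emit:
servo_tool([
  {"dx":0.0015,"dy":0.0002,"dz":0,"wx":0,"wy":0,"wz":0,"fingers":1},
  {"dx":0.0005,"dy":0,"dz":0,"wx":0,"wy":0,"wz":0,"fingers":1},
  {"dx":0,"dy":0,"dz":0,"wx":0,"wy":0,"wz":0,"fingers":1},
  {"dx":0,"dy":0,"dz":0,"wx":0,"wy":0,"wz":0,"fingers":1},
])

```text
clock: 37.67
eef_pos: [547.5, 290.6, 193.8]
tool_rot: [-1.559, 1.394, -2.895]
force: [-0.3, -0.7, 3.6]
width: 28.5
```

Seated at 193.8, as predicted. Release and retreat.

Emit:
servo_tool([
  {"dx":0,"dy":0,"dz":0,"wx":0,"wy":0,"wz":0,"fingers":0},
  {"dx":0,"dy":0,"dz":0,"wx":0,"wy":0,"wz":0,"fingers":0},
  {"dx":0,"dy":0,"dz":0,"wx":0,"wy":0,"wz":0,"fingers":0},
  {"dx":0,"dy":0,"dz":0,"wx":0,"wy":0,"wz":0,"fingers":0},
  {"dx":0,"dy":0,"dz":0,"wx":0,"wy":0,"wz":0,"fingers":0},
])

```text
clock: 38.3
eef_pos: [547.3, 290.5, 193.2]
tool_rot: [-1.558, 1.393, -2.893]
force: [-0.9, 0.2, 0.6]
width: 85.7
```

Emit:
servo_tool([
  {"dx":-0.03,"dy":-0.0054,"dz":0,"wx":0,"wy":0,"wz":0,"fingers":0},
  {"dx":-0.05,"dy":-0.009,"dz":0,"wx":0,"wy":0,"wz":0,"fingers":0},
  {"dx":-0.04,"dy":-0.0072,"dz":0,"wx":0,"wy":0,"wz":0,"fingers":0},
  {"dx":0,"dy":0,"dz":0,"wx":0,"wy":0,"wz":0,"fingers":0},
  {"dx":0,"dy":0,"dz":0,"wx":0,"wy":0,"wz":0,"fingers":0},
])

```text
clock: 38.92
eef_pos: [546.9, 290.3, 284.0]
tool_rot: [-1.555, 1.392, -2.891]
force: [-0.6, -0.0, -0.1]
width: 85.4
```

```bash
python3 - <<'E'
from h import *
for i in range(3): im=ctrl.get_image("scene")
togo([547.7,290.7,193.8])
cv2.imwrite("pics/sfull.png",im[:,:,::-1])
w=ctrl.get_image("wrist")
a=im[10:220,370:520,::-1];a=cv2.resize(a,(400,560),interpolation=cv2.INTER_CUBIC)
b=cv2.resize(w[60:430,200:440,::-1],(363,560));cv2.imwrite("pics/s28.png",np.hstack([a,b]))
print("scene top of cap expected",proj("scene",[549.8,291.4,226]))
for n,z in(("gauge_mid",13),("jar_mid",26)):
    for k in ctrl.mark_of(n,"scene")[:1]: print(n,k,atz("scene",k["point"],z))
E
```

```text
pos [546.7 290.2 283.4] F [-0.   0.   0.4] w 85.3 t 39.08 tool delta mm [88.  17.1 -0.5] units [ 0.1173  0.0228 -0.0006]
scene top of cap expected [453.54324195 105.29965198]
gauge_mid {'point': [310.8, 353.7], 'conf': 0.91} [ 607.12098008 -128.36055764   13.        ]
jar_mid {'point': [346.8, 216.7], 'conf': 0.57} [473.19314098 118.72654595  26.        ]
```

View pics/s28.png

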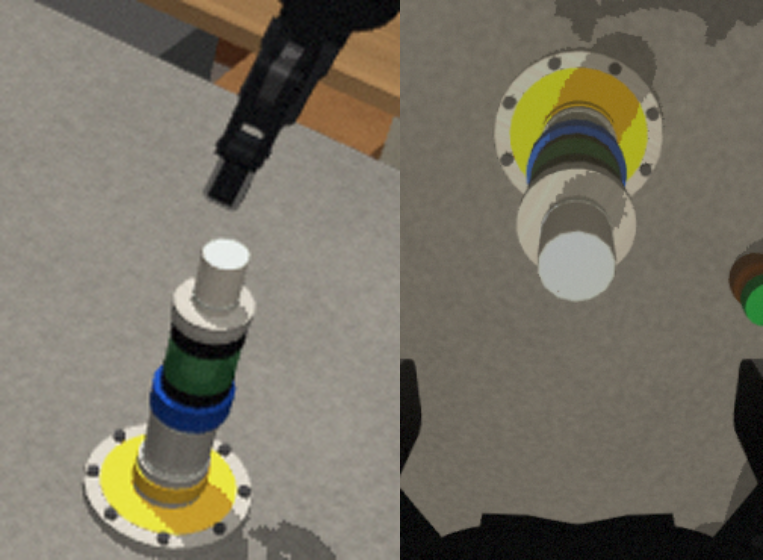

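View pics/sfull.png

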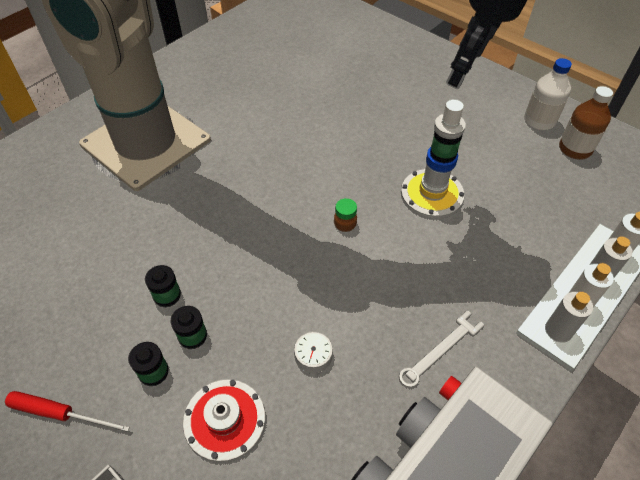

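The column is complete and upright. The knob top is at (454.7,105.6) against a predicted (453.5,105.3), the gauge and jar have not moved, and the red port is empty. Handing in.

```bash
python3 -c "
from cell import ctrl
print(ctrl.finish_job())"
```

```text
the job is handed in; nothing more can be done
None
```

I built the column on the yellow port in the order asked: spool, blue ring, the farthest-left sight glass, then the cap. The job was handed in at about 39 s of simulated time, with the gripper open and well clear. `finish_job()` reported no verdict.

- **Seating:** each part was lowered slowly and touched down within about 0.2 mm of its predicted seated height, with about 7 N of contact force or less.
- **Final picture:** the column stands upright, with the knob top about 1 px (roughly 2 mm) from where it should appear. The red port is empty. The gauge and jar look unmoved and re-measured within the network's scatter (under 10 mm) of their starting points.
- **Disagreements:**
  - The scene camera put the seated ring and glass 3–4 mm farther left than the wrist camera and the tool position did. I relied on the last two and on the contact heights.
  - An early wrist-camera offset came from measuring before the arm had settled.
- **Problem on the way:** my first descent on the ring stopped short with joint 6 near its lower limit (0.234 against 0.23). I tilted the tool about 10° around the jaw axis and kept that tilt for the rest of the job.

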